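# Rack the photo mirrors and lock the drying air

## Task

Lift every photo mirror that is hanging on the stand up and off its hook and stand it upright, tab up, fully down in a slot of the white drying rack, one to a slot. When all of them are racked, slide the clear lock hood off the air regulator's knob, turn the knob until its pointer is on the black mark, then slide the hood fully home over the knob again. Leave the acrylic tray, the bowl and the mirror handle where they are.

Things in the scene. Friction and masses are not known exactly. Their poses are not given: they have to be found in the camera images.
- mirror1: One of up to four identical flat steel photo mirrors (absent: None), 6 mm thick (x), 50 wide (y), 159 tall (z, up while hanging), 120 g, same front and back. Origin: centre of its bottom edge. Upwards: blade 0-70 mm; hanging window 70-104 mm, 34 wide, between 8 mm side bars; crossbar 104-112 mm; grip tab 112-159 mm, 30 wide. Hangs by the window's top edge (104 mm up).
- mirror2: One of up to four identical flat steel photo mirrors (absent: None), 6 mm thick (x), 50 wide (y), 159 tall (z, up while hanging), 120 g, same front and back. Origin: centre of its bottom edge. Upwards: blade 0-70 mm; hanging window 70-104 mm, 34 wide, between 8 mm side bars; crossbar 104-112 mm; grip tab 112-159 mm, 30 wide. Hangs by the window's top edge (104 mm up).
- mirror3: One of up to four identical flat steel photo mirrors (absent: None), 6 mm thick (x), 50 wide (y), 159 tall (z, up while hanging), 120 g, same front and back. Origin: centre of its bottom edge. Upwards: blade 0-70 mm; hanging window 70-104 mm, 34 wide, between 8 mm side bars; crossbar 104-112 mm; grip tab 112-159 mm, 30 wide. Hangs by the window's top edge (104 mm up).
- mirror4: One of up to four identical flat steel photo mirrors (absent: None), 6 mm thick (x), 50 wide (y), 159 tall (z, up while hanging), 120 g, same front and back. Origin: centre of its bottom edge. Upwards: blade 0-70 mm; hanging window 70-104 mm, 34 wide, between 8 mm side bars; crossbar 104-112 mm; grip tab 112-159 mm, 30 wide. Hangs by the window's top edge (104 mm up).
- stand: Fixed hanging stand: beech base 120 x 280 x 12 mm, four flat steel hooks side by side at y = -105, -35, 35, 105 mm, all pointing to the stand's -x; the bar behind them is no higher than they are. Origin on the counter under the middle of the hanging line: mirrors hang within 6 mm of x = 0, in planes parallel to the stand's y-z.
- hook1 (a point): Hook 1 of the stand, middle of the strip's top at the hanging line, 125 mm above the counter; axes as the stand's. Level strip 20 mm wide (y), 4 mm thick; at x = -20 to -24 mm an upturned lip rises 12 mm above it. A mirror comes off when raised 12 to 30 mm (21 is best) and drawn 45 mm to -x.
- hook2 (a point): Hook 2 of the stand, middle of the strip's top at the hanging line, 125 mm above the counter; axes as the stand's. Level strip 20 mm wide (y), 4 mm thick; at x = -20 to -24 mm an upturned lip rises 12 mm above it. A mirror comes off when raised 12 to 30 mm (21 is best) and drawn 45 mm to -x.
- hook3 (a point): Hook 3 of the stand, middle of the strip's top at the hanging line, 125 mm above the counter; axes as the stand's. Level strip 20 mm wide (y), 4 mm thick; at x = -20 to -24 mm an upturned lip rises 12 mm above it. A mirror comes off when raised 12 to 30 mm (21 is best) and drawn 45 mm to -x.
- hook4 (a point): Hook 4 of the stand, middle of the strip's top at the hanging line, 125 mm above the counter; axes as the stand's. Level strip 20 mm wide (y), 4 mm thick; at x = -20 to -24 mm an upturned lip rises 12 mm above it. A mirror comes off when raised 12 to 30 mm (21 is best) and drawn 45 mm to -x.
- rack: Loose white plastic drying rack, 179 (x) x 76 (y) x 53 mm high, 0.8 kg, with four vertical slots in a row along its x at x = -72, -24, 24, 72 mm. Each slot is 11 mm (x) by 56 mm (y), 45 mm deep; its floor is 8 mm above the counter. Origin: centre of the underside. One mirror stands in one slot, blade down, tab up; a seated mirror may lean 0.1 rad.
- slot1 (a point): Centre of the mouth of slot 1 of the rack, 53 mm above the counter (slot 1 at x = -72 mm in the rack's frame); axes as the rack's.
- slot2 (a point): Centre of the mouth of slot 2 of the rack, 53 mm above the counter (slot 2 at x = -24 mm in the rack's frame); axes as the rack's.
- slot3 (a point): Centre of the mouth of slot 3 of the rack, 53 mm above the counter (slot 3 at x = 24 mm in the rack's frame); axes as the rack's.
- slot4 (a point): Centre of the mouth of slot 4 of the rack, 53 mm above the counter (slot 4 at x = 72 mm in the rack's frame); axes as the rack's.
- knob (a joint): Angle of the regulator's knob (rad), growing counterclockwise seen from above, range -2.7 to 2.7; stays where left, turns with about 0.05 N m. Black disc of 60 mm across with a grip bar on it, 54 mm long, 14 mm wide, 24 mm high.
- knob_grip (a point): On the knob's axis, 1 mm below the top of the grip bar (76 mm above the counter; the disc's top is at 53 mm). x axis runs along the bar towards its white pointer end.
- pointer (a point): Point on the knob's white pointer line, 38 mm from the knob's axis (8 mm beyond the disc edge); the knob turns it.
- mark (a point): The short black mark on the aluminium scale ring around the knob, 38 mm from the knob's axis, 44 mm above the counter. The knob is set when the pointer lies over it. The ring is fixed but clocked differently every time.
- hood (a joint): Position (m) of the lock hood: 0 slid fully clear of the knob, 0.12 fully closed over it, sliding along the regulator's -x; it starts closed or nearly so. Stays where left; about 1.5 N moves it.
- hood_grip (a point): 2 mm below the top centre of the hood's aluminium grip bar, which is 12 mm thick (x), 60 long (y), 28 high, top 121 mm above the counter. x axis: the regulator's x; closing moves it to -x. The hood is clear acrylic with aluminium edges, 96 (x) x 112 (y) mm, its plate's top at 93 mm.
- reg: Fixed grey air regulator housing, 236 (x) x 116 (y) x 40 mm high. Origin: centre of its underside. The knob's axis is at x = -60 mm, y = 0; the hood when slid fully clear is centred at x = 60 mm.
- acrylic_tray: Clear acrylic tray 100 x 160 x 28 mm, not part of the job. Origin: centre of the underside.
- bowl: White rubber bowl, 120 mm across, 65 mm high, not part of the job. Origin: centre of the underside.
- mirror_handle: Chrome hand-mirror handle, about 150 mm long (x), 8 mm high, not part of the job. Origin: centre of the underside of its bar.
Things that resemble listed ones, but are neither listed nor needed, are in the scene too. Leave any brown or pink look-alike of the mirror4 alone. What is shaped like the rack but green or red is not meant.

How it is judged (in metres and radians):
On the way, in this order (a step that is already met when the one before it is completed fails the run):
1. every mirror present stands fully down in a slot of the rack (z of mirror1 in the frame of rack between 0 and 0.016 m and x of mirror1 in the frame of rack between -0.085 and 0.085 m and y of mirror1 in the frame of rack between -0.012 and 0.012 m and angle between each of mirror1, mirror2, mirror3, mirror4's own z axis and vertical below 0.25 rad and z of mirror2 in the frame of rack between 0 and 0.016 m and x of mirror2 in the frame of rack between -0.085 and 0.085 m and y of mirror2 in the frame of rack between -0.012 and 0.012 m and z of mirror3 in the frame of rack between 0 and 0.016 m and x of mirror3 in the frame of rack between -0.085 and 0.085 m and y of mirror3 in the frame of rack between -0.012 and 0.012 m and z of mirror4 in the frame of rack between 0 and 0.016 m and x of mirror4 in the frame of rack between -0.085 and 0.085 m and y of mirror4 in the frame of rack between -0.012 and 0.012 m), for 0.2 s.
2. the knob's pointer is on the mark, with the hood slid clear of it (horizontal distance between pointer and mark below 0.005 m and value of joint hood below 0.06 m), for 0.2 s.
3. the hood is slid fully over the knob (value of joint hood above 0.112 m), for 0.2 s.
At the end, for the whole second after the job is handed in: every mirror present stands at rest in a slot of the rack (bottom edge within 8 mm of the slot floor, within 0.25 rad of upright); the pointer is within 5 mm of the mark (measured at 38 mm radius); the hood is within 8 mm of its closed stop (all of step 1 and linear speed of each of mirror1, mirror2, mirror3, mirror4 below 0.03 m/s and horizontal distance between pointer and mark below 0.005 m and value of joint hood above 0.112 m); the robot touches nothing.
It fails at once if the acrylic tray is shifted by more than 30 mm (distance of acrylic_tray from where it was at the start of the episode above 0.03 m).
It fails at once if the bowl is shifted by more than 30 mm (distance of bowl from where it was at the start of the episode above 0.03 m).
It fails at once if the mirror handle is shifted by more than 30 mm (distance of mirror_handle from where it was at the start of the episode above 0.03 m).
Of mirror1, mirror2, mirror3, mirror4 only 2 to 4 are there at a start; the rules pass over those that are not, and their reading is None.
At some moment in a run one of rack may be knocked a few centimetres aside while the robot is not near it.
It also fails if it takes over 210 s, if anything falls off the work surface, if the arm or the gripper's body presses on something with over 40 N, if the wrist force passes 120 N, or if a joint passes its speed limit or range.

## Robot

A 7-joint arm with a two-finger parallel gripper is mounted at the origin on the work surface. World frame = base frame: x ahead of the robot, y to its left, z up, the work surface at z = 0. Lengths are in m, angles in degrees, forces in N, time in s.
With the tool pointing down it reaches from about 0.425 to 0.95 m from the base axis. Payload 4.7 kg.
Tool frame: the origin (TCP) lies on the centre line of the jaws, within the pads' length; the fingertips stand 11 mm ahead of it and the grasp point (between the pads) lies 8 mm behind it; z points along the fingers, y is the line along which they close (so a half turn about z gives the same grasp; the last joint's range is limited). The gripper opens to 87 mm and grips with 3 to 60 N. Pads are 19 mm wide; open, the fingers measure 117 mm over their backs; the gripper's body (75 mm by 190 mm) begins 51 mm behind the grasp point.
Start: joints at [-76.427, 26.849, -2.785, 87.806, 1.381, 65.374, -4.715], TCP at [0.177, 0.651, 0.234] pointing down, gripper open.
Joint ranges: [-148.3, 148.3], [-19.14, 114.17], [-79.39, 73.82], [5.75, 140.21], [-59.74, 239.74], [12.07, 113.84], [-152.46, 152.46]. Speed limits (degrees/s): [147.25, 147.25, 180, 180, 180, 180, 180].

## Interface

Orientations are given as [roll, pitch, yaw] about the fixed x, y, z axes, in that order (R = Rz(yaw) Ry(pitch) Rx(roll)).
In Python, from bench import state, get_image, job_done gives the robot as it stands. The module is installed in compiled form; this text tells all that it offers.
- The arm moves only by the tool send_rows, never from a script. Its argument "deltas" is text: rows parted by semicolons, each of 7 numbers parted by spaces: the shift along the world's x, y, z in units of 20 cm (1.0 is 20 cm), then the turn, a rotation vector about the world's x, y, z in units of 0.5 rad (1.0 is 0.5 rad), then the opening, from -1 (shut) to 1 (fully open). A call has 1 to 12 rows; each row is the pose to reach, as a shift and turn from the pose commanded when the call began; what a row does not reach only later rows make up. A row lasts 1/12 s, in which the tool goes at most 41.7 mm and 7.16 degrees, less where a joint would pass 70% of its speed; a pose out of reach is approached as far as the arm can. A call with a number of a shift or a turn outside -1 to 1 is refused whole. A call with a gripper value outside its range is refused whole. The fingers move at their own pace and stop on an object; "force" is the grip in N (left out, the last holds). Time passes only in rows, so rows that repeat a pose let the fingers close. It gives the time, the measured TCP pose, the force, the opening and the grip force at its end, in the units of the state.
- state(): the state, without advancing time (a new reading comes with each control period).
- get_image(name): name is "scene" or "top" or "wrist"; returns a dict with "color" (480x640x3 uint8, red, green, blue), "range_z" (480x640 float32, m along the optical axis (not along the pixel's ray), 0 where there is no reading), "fov_y" (degrees; the focal length in pixels is half the picture's height over the tangent of half this angle, whatever the lens; pixels are square), "cx", "cy" (the principal point, pixels), "R" (3x3) and "t" (3): a world point X has camera coordinates R X + t. Camera axes: x right, y down, z forward; pixel columns grow to the right and rows downward; lengths in m; the calibration is good to about 2 mm. A picture is of the moment at which its call begins.
- job_done(): hands the job in; it is judged then, once.
The state is a dict: "time_s": time; "joint_positions": joint angles; "dq": joint speeds; "tau": joint torques, N m; "ee_pos": TCP position; "orientation": TCP orientation; "wrist_force": force on the tool from outside, world axes, zero at the start; "moment": the same for the moment, N m; "gripper_width": finger opening in m; "grip_force": force on a finger pad.
Only numpy, scipy, OpenCV 4.12 (cv2) and the standard library are available. Lean on these libraries where they do the work, as an engineer would, in place of code of your own. Each camera call takes 0.05 s, during which the arm holds its last target. There are 200 camera calls.

## Working session

There is one attempt and no reset: what is moved stays moved. The work goes in short steps, Python scripts to look and compute and a tool call to move; the robot and the scene stay as the last step left them, time stands still between calls to the robot, and variables do not carry over. Pictures are saved under pics/ and viewed, at most 14 in all, crops included, and the job is handed in when it is done.

Besides the shell and the picture viewer there is one more tool, called after "Emit:" by a JSON object that holds its "op" and its "data", one argument or row to a line. send_rows: Moves the arm, as the interface text tells. Its arguments: {"type":"object","properties":{"deltas":{"type":"string"},"force":{"type":"number"}},"required":["deltas"]}

```bash
mkdir -p pics; cat > h.py <<'E'
import numpy as np, cv2
from bench import state, get_image, job_done
def cap(name,tag):
    im=get_image(name); np.savez(f'{tag}.npz',**{k:np.array(v) for k,v in im.items()})
    cv2.imwrite(f'pics/{tag}.png',im['color'][:,:,::-1]); return im
def load(tag): return dict(np.load(f'{tag}.npz'))
def foc(im): return 240/np.tan(np.radians(float(im['fov_y']))/2)
def cloud(im):
    f=foc(im); v,u=np.mgrid[:480,:640]; z=im['range_z']
    c=np.stack([(u-im['cx'])*z/f,(v-im['cy'])*z/f,z],-1)
    P=(c-im['t'])@im['R']; P[z<=0]=np.nan; return P
def onplane(im,u,v,h):
    f=foc(im); d=np.array([(u-im['cx'])/f,(v-im['cy'])/f,1])@im['R']; o=-im['t']@im['R']
    return o+d*(h-o[2])/d[2]
def proj(im,X):
    c=im['R']@np.array(X)+im['t']; return c[:2]/c[2]*foc(im)+[im['cx'],im['cy']]
def crop(tag,out,u0,v0,u1,v1,s):
    i=cv2.imread(f'pics/{tag}.png')[v0:v1,u0:u1]; cv2.imwrite(f'pics/{out}.png',cv2.resize(i,None,fx=s,fy=s,interpolation=cv2.INTER_CUBIC))
E
python3 -c "
from h import *
for n in ['scene','top']:
    i=cap(n,n+'0'); print(n,i['fov_y'],i['cx'],i['cy'],-i['t']@i['R'],i['R'].round(2).tolist())
print(state())"
```

```text
scene 52.7147748235196 312.3150663611266 244.89426083136462 [ 1.2704312  -0.30285803  0.73330629] [[0.35, 0.93, 0.02], [0.6, -0.21, -0.77], [-0.72, 0.29, -0.63]]
top 48.53232703437695 318.8598817409078 247.03508488523184 [ 0.32111631 -0.0199      1.1695576 ] [[0.1, -1.0, 0.01], [-0.97, -0.1, -0.22], [0.22, 0.01, -0.98]]
{'time_s': 0.1, 'joint_positions': array([-76.42738372,  26.89356559,  -2.78527612,  87.86687987,
         1.38203726,  65.37339162,  -4.71447893]), 'dq': array([-0.07083119, -0.10530251, -0.0215534 , -0.17182622,  0.157389  ,
       -0.07112413, -0.002257  ]), 'tau': array([ 1.36816921e-03, -5.09173536e+01, -8.08613305e-02, -2.36830258e+01,
       -6.15348900e-02,  3.44299281e-02,  5.39770929e-05]), 'ee_pos': array([0.17714836, 0.65080967, 0.23259403]), 'orientation': array([-1.79899846e+02,  4.06428710e-03,  1.64775544e+02]), 'wrist_force': array([0.14484618, 0.25395685, 0.88606865]), 'moment': array([-0.05233571, -0.05984363,  0.04973891]), 'grip_force': 0.0, 'gripper_width': 0.08694548681434354}
```

View pics/top0.png

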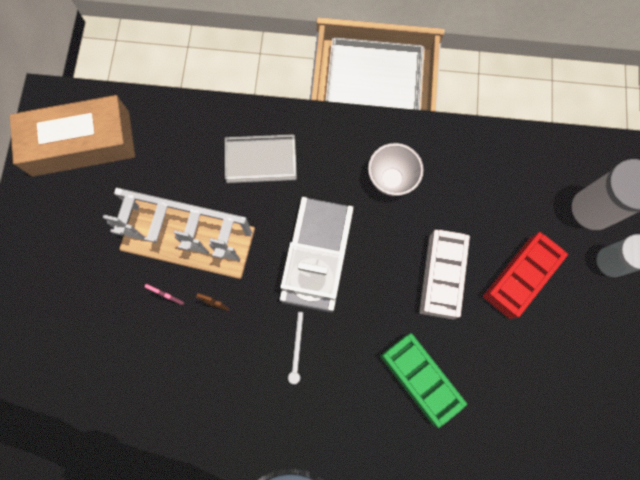

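View pics/scene0.png

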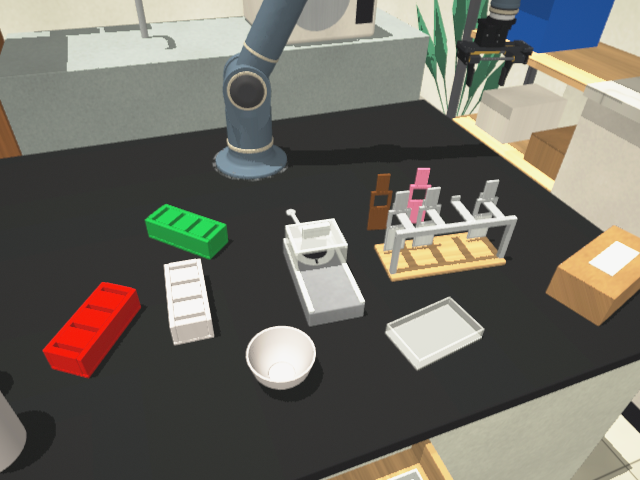

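The top view shows three grey mirrors hanging at (122,228), (188,240) and (224,250). The hook near (152,220) is empty. The white rack is at (446,273), with green and red look-alikes beside it. The regulator is at (317,253) with its hood over the knob, and the pink and brown look-alikes stand at (163,294) and (212,302). Next I'll measure poses and take enlarged crops.

```bash
cat > m.py <<'E'
from h import *
im=load('top0');P=cloud(im);c=im['color'].astype(int)
def rect(m,n):
    p=P[m][:,:2]; r=cv2.minAreaRect((p*1000).astype(np.float32)); print(n,m.sum(),np.array(r[0]).round(1),np.array(r[1]).round(1),round(r[2],2))
v,u=np.mgrid[:480,:640]
box=lambda a,b,c_,d:(u>=a)&(u<=c_)&(v>=b)&(v<=d)
z=P[...,2]
rect(box(415,220,475,325)&(abs(z-.053)<.008)&(c.min(2)>120),'rack top')
rect(box(110,180,262,285)&(abs(z-.012)<.006)&(c[...,0]-c[...,2]>30),'stand base')
rect(box(275,190,360,312)&(abs(z-.093)<.006),'hood plate')
rect(box(275,190,360,312)&(z>.103),'hood grip')
rect(box(275,190,360,312)&(abs(z-.04)<.006),'reg')
for n,b in dict(m=(100,180,262,285)).items():
    m=box(*b)&(z>.135); k,l,s,ce=cv2.connectedComponentsWithStats(m.astype(np.uint8))
    for i in range(1,k):
        if s[i,4]>8: 
            p=P[l==i]; print(ce[i].round(0),s[i,4],np.nanmin(p,0).round(3),np.nanmax(p,0).round(3),np.nanmean(p,0).round(3)); rect(l==i,i)
im=load('scene0');P=cloud(im);z=P[...,2]
m=box(370,150,520,260)&(z>.14)&(P[...,0]>.3); k,l,s,ce=cv2.connectedComponentsWithStats(m.astype(np.uint8))
for i in range(1,k):
    if s[i,4]>8: 
        p=P[l==i]; print('sc',ce[i].round(0),s[i,4],np.nanmean(p,0).round(3)); rect(l==i,i)
crop('top0','c1',100,180,360,320,3)
crop('scene0','c2',270,150,530,330,3)
E
python3 m.py
```

```text
rack top 2514 [ 545.  -278.9] [ 78.3 180.1] 85.22
stand base 4472 [572.7 294.6] [280.7 120.5] 82.44
hood plate 2299 [514.3   6. ] [112.   97.1] 84.42
hood grip 213 [514.    6.2] [59.9 12.9] 83.76
reg 3053 [562.7   1.2] [115.8 235.8] 84.43
[114. 221.] 119 [0.556 0.386 0.135] [0.565 0.416 0.183] [0.56  0.399 0.165]
1 119 [561.5 400.9] [30.8  7.1] 80.76
[115. 231.] 18 [0.543 0.394 0.135] [0.548 0.414 0.139] [0.545 0.404 0.137]
3 18 [545.  404.3] [19.4  4.1] 80.14
[183. 236.] 115 [0.54  0.246 0.136] [0.549 0.277 0.184] [0.544 0.26  0.166]
4 115 [544.8 261.6] [31.5  6.4] 82.79
[146. 239.] 9 [0.535 0.333 0.135] [0.538 0.344 0.139] [0.537 0.34  0.136]
6 9 [536.3 338.9] [10.9  3.1] 77.34
[218. 244.] 111 [0.532 0.176 0.135] [0.54  0.206 0.182] [0.535 0.19  0.166]
8 111 [536.1 191.2] [29.8  7.1] 79.33
sc [423. 171.] 91 [0.441 0.304 0.15 ]
1 91 [440.8 304.2] [29.5  9.1] 64.25
sc [384. 177.] 97 [0.434 0.204 0.15 ]
2 97 [432.9 203.1] [29.3 10.3] 75.88
sc [490. 187.] 202 [0.565 0.399 0.161]
3 202 [565.6 399.8] [33.  10.7] 77.39
sc [432. 195.] 219 [0.549 0.26  0.16 ]
4 219 [548.9 261.5] [33.4 10.8] 79.29
sc [402. 198.] 223 [0.54  0.19  0.161]
5 223 [540.1 191. ] [32.3 10.2] 84.48
```

View pics/c1.png

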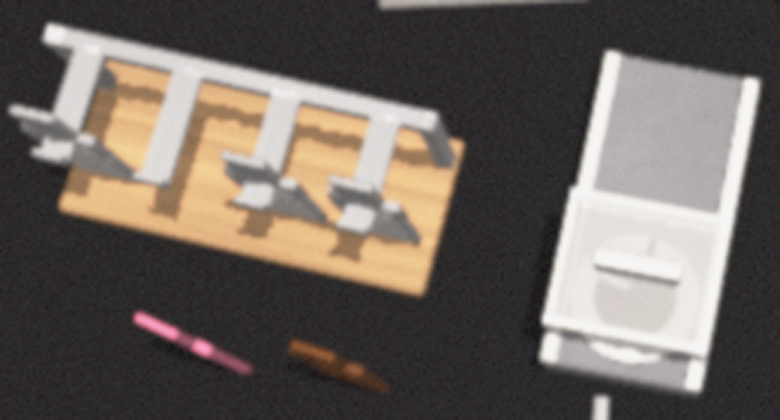

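View pics/c2.png

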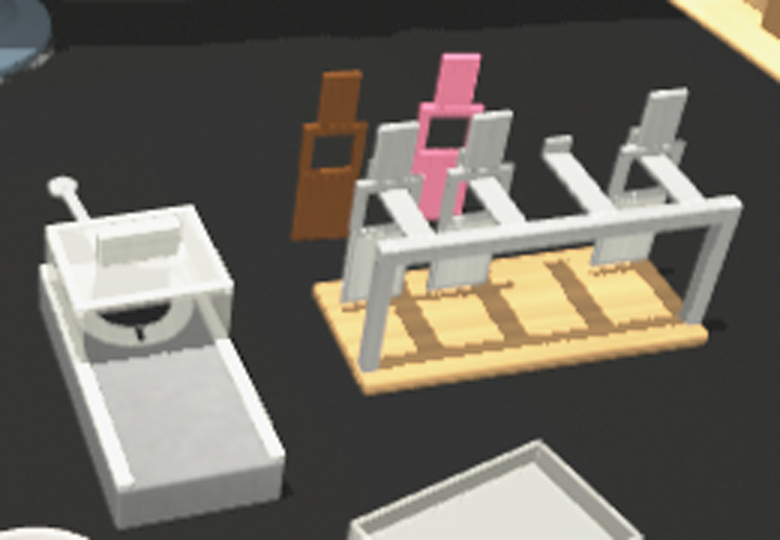

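The grey mirrors hang on three hooks; top-view pixels are (114,221), (183,236) and (218,244), at y ≈ 0.400, 0.261 and 0.191. They are the ones meant: bare steel, on hooks, tops at 0.18. The pink and brown ones stand on the counter with their tops at 0.159, so I'll leave them. The white rack at (446,273) matches the listed size of 179 x 76. Moving to the nearest mirror.

Emit:
{"op": "send_rows", "data": {
  "deltas": "0.6 -0.77 0.05 0 0 -0.955 -0.1;0.6 -0.77 0.05 0 0 -0.955 -0.1;0.6 -0.77 0.05 0 0 -0.955 -0.1;0.6 -0.77 0.05 0 0 -0.955 -0.1;0.6 -0.77 0.05 0 0 -0.955 -0.1;0.6 -0.77 0.05 0 0 -0.955 -0.1;0.6 -0.77 0.05 0 0 -0.955 -0.1",
  "force": 30
}}

```text
time_s: 0.68
ee_pos: [0.2987, 0.4958, 0.2437]
orientation: [180.0, 0.0, 137.2]
wrist_force: [-1.4, 0.7, 1.0]
gripper_width: 0.048
grip_force: 0.0
```

Emit:
{"op": "send_rows", "data": {
  "deltas": "0.6 -0.77 0 0 0 -0.955 -0.1;0.6 -0.77 0 0 0 -0.955 -0.1;0.6 -0.77 0 0 0 -0.955 -0.1;0.6 -0.77 0 0 0 -0.955 -0.1;0.6 -0.77 0 0 0 -0.955 -0.1;0.6 -0.77 0 0 0 -0.955 -0.1;0.6 -0.77 0 0 0 -0.955 -0.1"
}}

```text
time_s: 1.27
ee_pos: [0.4174, 0.3435, 0.2434]
orientation: [-180.0, -0.0, 110.0]
wrist_force: [-1.3, 0.6, -0.1]
gripper_width: 0.0391
grip_force: 0.0
```

Emit:
{"op": "send_rows", "data": {
  "deltas": "0.6 -0.77 0 0 0 -0.955 -0.1;0.6 -0.77 0 0 0 -0.955 -0.1;0.6 -0.77 0 0 0 -0.955 -0.1;0.6 -0.77 0 0 0 -0.955 -0.1;0.6 -0.77 0 0 0 -0.955 -0.1;0.6 -0.77 0 0 0 -0.955 -0.1;0.6 -0.77 0 0 0 -0.955 -0.1;0.6 -0.77 0 0 0 -0.955 -0.1"
}}

```text
time_s: 1.93
ee_pos: [0.5361, 0.1927, 0.2429]
orientation: [-179.9, -0.1, 83.0]
wrist_force: [-0.2, -0.1, 0.5]
gripper_width: 0.0391
grip_force: 0.0
```

```bash
python3 - <<'E'
from h import *
s=state(); print(s['ee_pos'],s['orientation'],s['gripper_width'],s['joint_positions'])
im=load('scene0');P=cloud(im);c=im['color'].astype(int);v,u=np.mgrid[:480,:640];z=P[...,2]
m=(u>155)&(u<220)&(v>250)&(v<350)&(abs(z-.053)<.006)&(c.min(2)>120)
r=cv2.minAreaRect((P[m][:,:2]*1000).astype(np.float32));print('rack scene',r)
im=cap('wrist','w1');P=cloud(im);z=P[...,2]
m=(z>.16)&(z<.19);k,l,st,ce=cv2.connectedComponentsWithStats(m.astype(np.uint8))
for i in range(1,k):
    if st[i,4]>30:
        p=P[l==i]; print(ce[i],st[i,4],p.mean(0).round(4),cv2.minAreaRect((p[:,:2]*1000).astype(np.float32)))
E
```

```text
[0.53607998 0.19271507 0.24294808] [-1.79906863e+02 -5.15093365e-02  8.29757331e+01] 0.03907508515053986 [-43.70801372  17.19390394  24.82847731 102.99775798  -8.21051298
  61.62350091 -22.95675043]
rack scene ((547.772216796875, -280.3633728027344), (75.43467712402344, 182.1178741455078), 85.81896209716797)
[317.23639775 146.70356473] 533 [0.5486 0.2626 0.1794] ((548.4802856445312, 262.3605651855469), (29.973085403442383, 5.929932594299316), 83.02057647705078)
[316.48459959 256.81314168] 487 [0.54   0.1948 0.1778] ((539.7777709960938, 192.43600463867188), (29.88943099975586, 5.965235710144043), 82.42854309082031)
```

View pics/w1.png

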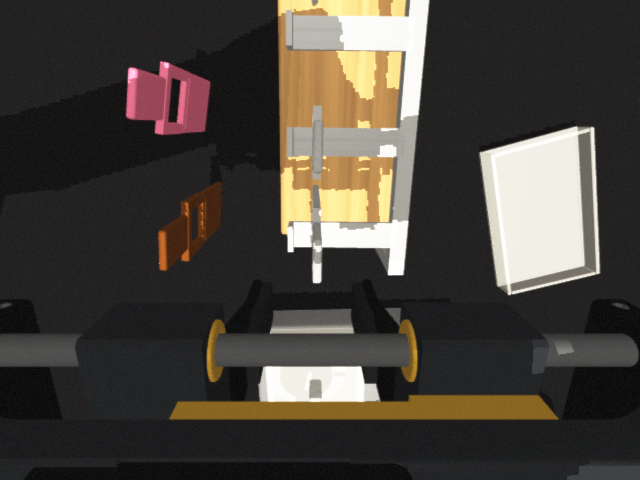

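The wrist view shows the nearest tab at (317,257) and the second at (317,147), both 30 x 6 mm, with the fingers aligned to them. I'll descend and grasp the first.

Emit:
{"op": "send_rows", "data": {
  "deltas": "0.015 -0.005 -0.2 0 0 0 -0.1;0.015 -0.005 -0.4 0 0 0 -0.1;0.015 -0.005 -0.455 0 0 0 -0.1;0.015 -0.005 -0.455 0 0 0 -0.1;0.015 -0.005 -0.455 0 0 0 -0.5;0.015 -0.005 -0.455 0 0 0 -1;0.015 -0.005 -0.455 0 0 0 -1;0.015 -0.005 -0.455 0 0 0 -1;0.015 -0.005 -0.455 0 0 0 -1;0.015 -0.005 -0.455 0 0 0 -1;0.015 -0.005 -0.455 0 0 0 -1",
  "force": 30
}}

```text
time_s: 2.9
ee_pos: [0.5404, 0.1885, 0.1533]
orientation: [180.0, -0.0, 82.7]
wrist_force: [-1.1, -0.4, 3.2]
gripper_width: 0.0059
grip_force: 30.0
```

Emit:
{"op": "send_rows", "data": {
  "deltas": "0 0 0.05 0 0 0 -1;0 0 0.105 0 0 0 -1;0 0 0.105 0 0 0 -1;-0.1 0.012 0.105 0 0 0 -1;-0.2 0.025 0.105 0 0 0 -1;-0.26 0.033 0.105 0 0 0 -1;-0.26 0.033 0.105 0 0 0 -1;-0.26 0.033 0.25 0 0 0 -1;-0.26 0.033 0.4 0 0 0 -1;-0.26 0.033 0.6 0 0 0 -1;-0.26 0.033 0.78 0 0 0 -1;-0.26 0.033 0.78 0 0 0 -1"
}}

```text
time_s: 3.9
ee_pos: [0.493, 0.196, 0.3166]
orientation: [179.3, -0.5, 82.7]
wrist_force: [0.7, -0.0, -1.0]
gripper_width: 0.0058
grip_force: 30.0
```

```bash
cat > look.py <<'E'
from h import *
import sys
# rack pose from top and scene now + held mirror tab geometry
def rack(tag,bx):
    im=load(tag);P=cloud(im);c=im['color'].astype(int);z=P[...,2]
    sel=(P[...,0]>.4)&(P[...,0]<.7)&(P[...,1]>-.38)&(P[...,1]<-.19)&(abs(z-.053)<.006)&(c.min(2)>120)&(c.max(2)-c.min(2)<40)
    return cv2.minAreaRect((P[sel][:,:2]*1000).astype(np.float32))
s=state(); print(s['ee_pos'].round(4),s['orientation'].round(2),s['gripper_width'],s['time_s'])
tag=sys.argv[1]
for n in ['top','scene']:
    im=cap(n,n+tag); print(n,rack(n+tag,0))
    P=cloud(im); e=s['ee_pos']
    # held mirror blade: points 40..140mm below TCP
    m=(np.hypot(P[...,0]-e[0],P[...,1]-e[1])<.04)&(P[...,2]<e[2]-.025)&(P[...,2]>e[2]-.15)
    p=P[m]
    if len(p)>20: 
        b=p[p[:,2]<e[2]-.065]   # blade
        if len(b)>10: print(' blade',len(b),cv2.minAreaRect((b[:,:2]*1000).astype(np.float32)),'zmin',p[:,2].min(),'xy off',(b[:,:2].mean(0)-e[:2]).round(4))
E
python3 look.py 1; python3 -c "
import cv2,sys
a=cv2.imread('pics/top1.png')[150:350,90:390];b=cv2.imread('pics/scene1.png')[100:300,280:580]
cv2.imwrite('pics/v1.png',cv2.resize(cv2.hconcat([a,b]),None,fx=1.33,fy=1.33))"
```

```text
[0.493  0.196  0.3166] [179.27  -0.54  82.65] 0.005816276113351029 3.9
top ((545.1734008789062, -279.14495849609375), (77.80280303955078, 180.00233459472656), 85.98392486572266)
 blade 82 ((487.81640625, 188.67755126953125), (4.822490692138672, 27.796884536743164), 3.362504482269287) zmin 0.18614390063340955 xy off [-0.0053 -0.0123]
scene ((547.310302734375, -280.3555908203125), (75.5317611694336, 183.1667022705078), 85.80939483642578)
 blade 660 ((494.4207763671875, 197.61956787109375), (50.42714309692383, 12.711648941040039), 78.47544860839844) zmin 0.17941347389413864 xy off [0.0014 0.0007]
```

View pics/v1.png

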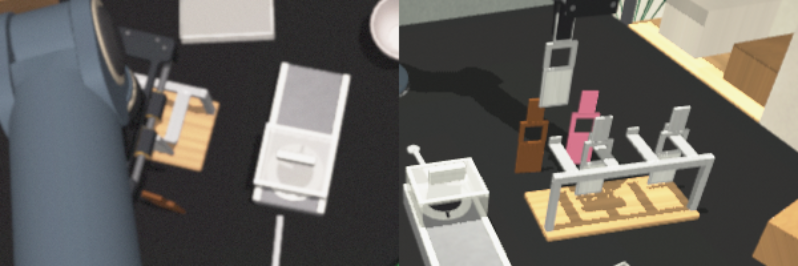

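The held mirror hangs free and upright in the gripper, at crop (558,70). The other two are undisturbed. I'll carry it across toward the rack and look down with the wrist camera.

Emit:
{"op": "send_rows", "data": {
  "deltas": "0.26 -0.88 0 0 0 0.106 -1;0.26 -0.88 0 0 0 0.106 -1;0.26 -0.88 0 0 0 0.106 -1;0.26 -0.88 0 0 0 0.106 -1;0.26 -0.88 0 0 0 0.106 -1;0.26 -0.88 0 0 0 0.106 -1"
}}

```text
time_s: 4.5
ee_pos: [0.5404, 0.0124, 0.3073]
orientation: [-179.9, 0.2, 85.2]
wrist_force: [0.2, 0.4, -1.0]
gripper_width: 0.006
grip_force: 30.0
```

Emit:
{"op": "send_rows", "data": {
  "deltas": "0 -0.88 0 0 0 0 -1;0 -0.88 0 0 0 0 -1;0 -0.88 0 0 0 0 -1;0 -0.88 0 0 0 0 -1;0 -0.88 0 0 0 0 -1;0 -0.88 0 0 0 0 -1"
}}

```text
time_s: 5.0
ee_pos: [0.539, -0.1609, 0.3074]
orientation: [-179.9, 0.1, 85.3]
wrist_force: [0.1, 0.3, 0.1]
gripper_width: 0.0056
grip_force: 30.0
```

Emit:
{"op": "send_rows", "data": {
  "deltas": "0 -0.88 0 0 0 0 -1;0 -0.88 0 0 0 0 -1;0 -0.88 0 0 0 0 -1;0 -0.88 0 0 0 0 -1;0 -0.88 0 0 0 0 -1;0 -0.88 0 0 0 0 -1;0 -0.88 0 0 0 0 -1;0 -0.88 0 0 0 0 -1"
}}

```text
time_s: 5.67
ee_pos: [0.5415, -0.3298, 0.3075]
orientation: [-179.9, -0.1, 86.0]
wrist_force: [0.4, 0.9, -0.3]
gripper_width: 0.0059
grip_force: 30.0
```

```bash
python3 look.py 2; python3 - <<'E'
from h import *
im=cap('wrist','w2'); P=cloud(im); s=state(); print(s['joint_positions'])
c=im['color'].astype(int);z=P[...,2]
sel=(abs(z-.053)<.006)&(c.min(2)>110)&(c.max(2)-c.min(2)<40)&(P[...,1]>-.36)&(P[...,1]<-.2)
print(sel.sum(),cv2.minAreaRect((P[sel][:,:2]*1000).astype(np.float32)))
E
```

```text
[ 0.5415 -0.3298  0.3075] [-1.7994e+02 -1.5000e-01  8.5960e+01] 0.005936387279526876 5.6667
top ((545.1951904296875, -279.217529296875), (77.14276123046875, 179.7580108642578), 86.15865325927734)
 blade 163 ((538.7149047851562, -315.71527099609375), (31.39167594909668, 6.491500377655029), 85.58489227294922) zmin 0.17644217787645938 xy off [-0.004  0.017]
scene ((547.6238403320312, -280.4179992675781), (75.30912780761719, 182.22891235351562), 85.93949890136719)
 blade 914 ((543.4215698242188, -327.09136962890625), (50.11368179321289, 8.46219539642334), 86.60724639892578) zmin 0.17327475430113262 xy off [0.0026 0.0029]
[ -0.85406378  23.03464334  40.09476971  89.96743824 -15.38208169
  72.65858702  37.54821096]
9651 ((627.2064208984375, -268.86688232421875), (348.6882019042969, 108.7827377319336), 7.396760940551758)
```

View pics/w2.png

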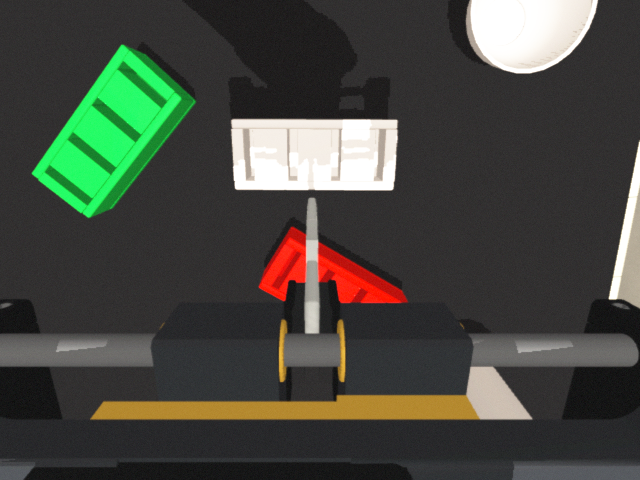

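The white rack is at (314,155), with slots near u = 248, 293, 335 and 380. The blade tip in the gripper is at (312,200). I'll restrict the wrist fit to the rack alone.

```bash
cat > wr.py <<'E'
from h import *
import sys
im=load(sys.argv[1]);P=cloud(im);c=im['color'].astype(int);z=P[...,2]
sel=(abs(z-.053)<.005)&(c.min(2)>90)&(c.max(2)-c.min(2)<60)
k,l,st,ce=cv2.connectedComponentsWithStats(sel.astype(np.uint8))
R=(P[...,0]>.43)&(P[...,0]<.66)&(P[...,1]>-.36)&(P[...,1]<-.18)
p=P[sel&R]; r=cv2.minAreaRect((p[:,:2]*1000).astype(np.float32)); print(len(p),r,np.median(p[:,2]))
a=np.radians(r[2]-90 if r[2]>45 else r[2]); o=np.array(r[0])/1000
q=(P[...,:2]-o)@np.array([[np.cos(a),-np.sin(a)],[np.sin(a),np.cos(a)]])
# along rack x: fraction of low points in the middle band
m=(abs(q[...,1])<.022)&(abs(q[...,0])<.088)
b=np.round(q[...,0][m]*1000/2).astype(int); zz=z[m]
for i in range(-44,45): 
    if (b==i).any(): 
        v=np.nanmedian(zz[b==i]); 
        if v<.047: print(i*2,round(v*1000),end='; ')
print()
# held blade tip
s=state();e=s['ee_pos'];w=(np.hypot(P[...,0]-e[0],P[...,1]-e[1])<.04)&(z<e[2]-.09)&(z>e[2]-.15)
print('blade wrist',w.sum(),(P[w].mean(0)[:2]-e[:2]).round(4),P[w][:,2].min())
E
python3 wr.py w2
```

```text
9487 ((547.76806640625, -279.3714904785156), (75.83643341064453, 179.50650024414062), 85.92574310302734) 0.05281419353994425
-78 43; 
blade wrist 102 [0.0026 0.0281] 0.17887028029002822
```

The wrist fit gives rack sizes of 75.8 x 179.5, which match, with the centre at (0.5475, -0.2795) and yaw -4.1°. The scene view agrees. I'll hover over slot 4.

Emit:
{"op": "send_rows", "data": {
  "deltas": "0.385 0.215 0 0 0 0 -1;0.385 0.215 0 0 0 0 -1;0.385 0.215 -0.2 0 0 0 -1;0.385 0.215 -0.4 0 0 0 -1;0.385 0.215 -0.52 0 0 0 -1;0.385 0.215 -0.55 0 0 0 -1;0.385 0.215 -0.55 0 0 0 -1;0.385 0.215 -0.55 0 0 0 -1;0.385 0.215 -0.55 0 0 0 -1"
}}

```text
time_s: 6.57
ee_pos: [0.6185, -0.2909, 0.2014]
orientation: [179.7, 0.1, 85.7]
wrist_force: [0.3, -0.6, -0.6]
gripper_width: 0.0062
grip_force: 30.0
```

```bash
python3 look.py 3; python3 -c "
from h import *
cap('wrist','w3');crop('scene3','s3',120,150,320,350,3)"; python3 wr.py w3
```

```text
[ 0.6185 -0.2909  0.2014] [1.7974e+02 8.0000e-02 8.5740e+01] 0.006203962967687451 6.5667
top ((456.3194885253906, -306.8647155761719), (4.1649675369262695, 10.376473426818848), 46.34696960449219)
scene ((547.4723510742188, -280.3846435546875), (75.32808685302734, 183.55032348632812), 85.69241333007812)
 blade 1104 ((614.8713989257812, -286.574951171875), (71.52982330322266, 48.64273452758789), 82.06503295898438) zmin 0.051383619830712296 xy off [0.0022 0.0019]
15001 ((547.6502685546875, -278.9124755859375), (75.99336242675781, 179.44061279296875), 85.68595886230469) 0.052939315195666324
-78 44; -76 43; -30 39; -28 37; 
blade wrist 3989 [-0.0094  0.0053] 0.05070601886724708
```

View pics/s3.png

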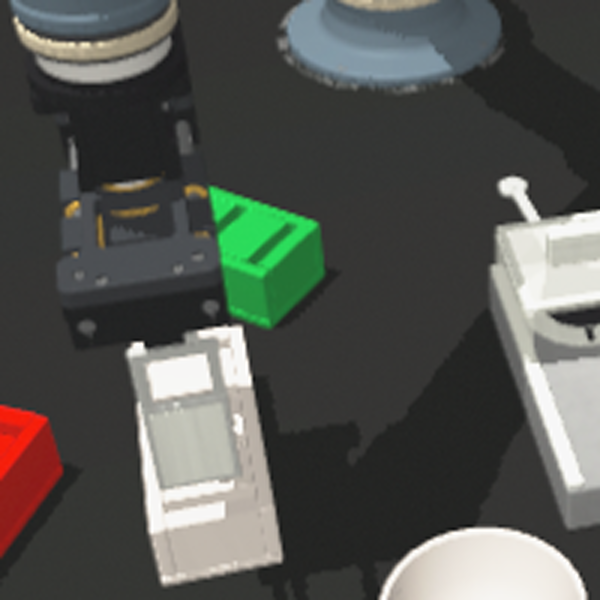

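The mirror is over the far slot and aligned, at crop (190,440) above the mouth at (195,500). I'll correct y by 3.5 mm and insert it.

Emit:
{"op": "send_rows", "data": {
  "deltas": "0 0.018 0 0 0 0 -1;0 0.018 0 0 0 0 -1;0 0.018 -0.05 0 0 0 -1;0 0.018 -0.1 0 0 0 -1;0 0.018 -0.15 0 0 0 -1;0 0.018 -0.2 0 0 0 -1;0 0.018 -0.2 0 0 0 -1",
  "force": 15
}}

```text
time_s: 7.3
ee_pos: [0.6167, -0.2858, 0.1554]
orientation: [-179.9, -0.0, 85.7]
wrist_force: [1.7, -0.6, -2.1]
gripper_width: 0.0057
grip_force: 15.0
```

Emit:
{"op": "send_rows", "data": {
  "deltas": "0.005 0 -0.03 0 0 0 -1;0.005 0 -0.06 0 0 0 -1;0.005 0 -0.075 0 0 0 -1;0.005 0 -0.075 0 0 0 -1"
}}

```text
time_s: 7.63
ee_pos: [0.6176, -0.2862, 0.1426]
orientation: [-179.9, -0.0, 85.7]
wrist_force: [0.2, 0.5, -1.2]
gripper_width: 0.0059
grip_force: 15.0
```

Emit:
{"op": "send_rows", "data": {
  "deltas": "0 0 -0.01 0 0 0 -1;0 0 -0.01 0 0 0 -0.3;0 0 -0.01 0 0 0 -0.3;0 0 -0.01 0 0 0 -0.3;0 0 -0.01 0 0 0 -0.3;0 0 0.1 0 0 0 -0.3;0 0 0.25 0 0 0 -0.3;0 0 0.4 0 0 0 -0.3;0 0 0.54 0 0 0 -0.3;0 0 0.54 0 0 0 -0.3"
}}

```text
time_s: 8.47
ee_pos: [0.6208, -0.2888, 0.2587]
orientation: [179.4, 0.2, 85.7]
wrist_force: [1.2, -0.5, 0.3]
gripper_width: 0.0301
grip_force: 0.0
```

Emit:
{"op": "send_rows", "data": {
  "deltas": "-0.12 0.9 0 0 0 -0.106 -0.1;-0.12 0.9 0 0 0 -0.106 -0.1;-0.12 0.9 0 0 0 -0.106 -0.1;-0.12 0.9 0 0 0 -0.106 -0.1;-0.12 0.9 0 0 0 -0.106 -0.1;-0.12 0.9 0 0 0 -0.106 -0.1"
}}

```text
time_s: 8.97
ee_pos: [0.5944, -0.0999, 0.2511]
orientation: [-179.9, -0.2, 83.2]
wrist_force: [-0.7, 1.8, -0.1]
gripper_width: 0.0391
grip_force: 0.0
```

```bash
python3 - <<'E'
from h import *
s=state(); print(s['ee_pos'].round(4),s['orientation'].round(2))
cap('scene','scene4'); crop('scene4','s4',120,150,320,350,3)
im=load('scene4');P=cloud(im)
m=(P[...,0]>.45)&(P[...,0]<.66)&(P[...,1]>-.34)&(P[...,1]<-.23)&(P[...,2]>.08)&(P[...,2]<.2); p=P[m]
print(p.mean(0),np.percentile(p[:,2],[1,99]),cv2.minAreaRect((p[:,:2]*1000).astype(np.float32)))
E
```

```text
[ 0.5944 -0.0999  0.2511] [-179.94   -0.2    83.21]
[ 0.62039859 -0.2845455   0.130131  ] [0.08125265 0.16719337] ((619.606201171875, -284.33551025390625), (50.04291915893555, 10.107231140136719), 85.42584991455078)
```

View pics/s4.png

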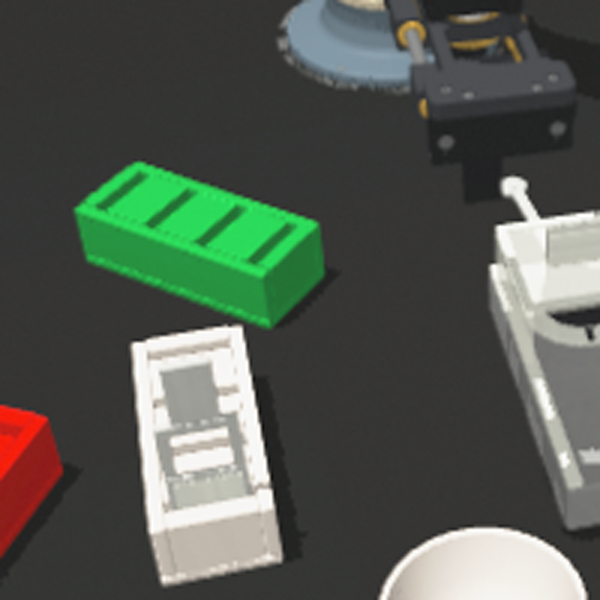

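The first mirror is seated in slot 4 with its top at 0.167, as it should be. Going to mirror two at y = 0.261.

Emit:
{"op": "send_rows", "data": {
  "deltas": "-0.115 0.92 0 0 0 0 -0.1;-0.115 0.92 0 0 0 0 -0.1;-0.115 0.92 0 0 0 0 -0.1;-0.115 0.92 0 0 0 0 -0.1;-0.115 0.92 0 0 0 0 -0.1;-0.115 0.92 0 0 0 0 -0.1"
}}

```text
time_s: 9.52
ee_pos: [0.5711, 0.0824, 0.2512]
orientation: [-180.0, -0.1, 83.1]
wrist_force: [0.7, 0.6, 0.6]
gripper_width: 0.0393
grip_force: 0.0
```

Emit:
{"op": "send_rows", "data": {
  "deltas": "-0.115 0.92 0 0 0 0 -0.1;-0.115 0.92 0 0 0 0 -0.1;-0.115 0.92 0 0 0 0 -0.1;-0.115 0.92 0 0 0 0 -0.1;-0.115 0.92 0 0 0 0 -0.1;-0.115 0.92 0 0 0 0 -0.1;-0.115 0.92 0 0 0 0 -0.1;-0.115 0.92 0 0 0 0 -0.1;-0.115 0.92 0 0 0 0 -0.1"
}}

```text
time_s: 10.27
ee_pos: [0.5496, 0.258, 0.2518]
orientation: [179.9, 0.1, 82.4]
wrist_force: [-0.4, -0.6, -0.1]
gripper_width: 0.0391
grip_force: 0.0
```

```bash
cat > tabs.py <<'E'
from h import *
import sys
s=state(); print(s['ee_pos'].round(4),s['orientation'].round(2))
im=cap('wrist',sys.argv[1]);P=cloud(im);z=P[...,2]
m=(z>.16)&(z<.19);k,l,st,ce=cv2.connectedComponentsWithStats(m.astype(np.uint8))
for i in range(1,k):
    if st[i,4]>30:
        p=P[l==i]; print(ce[i].round(),st[i,4],cv2.minAreaRect((p[:,:2]*1000).astype(np.float32)))
E
python3 tabs.py w4
```

```text
[0.5496 0.258  0.2518] [1.7994e+02 5.0000e-02 8.2390e+01]
[304.  21.] 497 ((564.4840698242188, 397.3518981933594), (21.673471450805664, 6.009725093841553), 82.28887939453125)
[308. 246.] 437 ((548.4281005859375, 263.0184631347656), (29.444530487060547, 5.534430027008057), 82.3267593383789)
```

Emit:
{"op": "send_rows", "data": {
  "deltas": "-0.008 0.018 -0.15 0 0 0 -0.1;-0.008 0.018 -0.35 0 0 0 -0.1;-0.008 0.018 -0.495 0 0 0 -0.1;-0.008 0.018 -0.495 0 0 0 -0.1;-0.008 0.018 -0.495 0 0 0 -0.5;-0.008 0.018 -0.495 0 0 0 -1;-0.008 0.018 -0.495 0 0 0 -1;-0.008 0.018 -0.495 0 0 0 -1;-0.008 0.018 -0.495 0 0 0 -1;-0.008 0.018 -0.495 0 0 0 -1;-0.008 0.018 -0.495 0 0 0 -1",
  "force": 30
}}

```text
time_s: 11.23
ee_pos: [0.5473, 0.2654, 0.1536]
orientation: [179.9, -0.1, 82.7]
wrist_force: [0.4, -0.6, 3.6]
gripper_width: 0.0061
grip_force: 30.0
```

Emit:
{"op": "send_rows", "data": {
  "deltas": "0 0 0.05 0 0 0 -1;0 0 0.105 0 0 0 -1;0 0 0.105 0 0 0 -1;-0.1 0.012 0.105 0 0 0 -1;-0.2 0.025 0.105 0 0 0 -1;-0.26 0.033 0.105 0 0 0 -1;-0.26 0.033 0.105 0 0 0 -1;-0.26 0.033 0.25 0 0 0 -1;-0.26 0.033 0.4 0 0 0 -1;-0.26 0.033 0.6 0 0 0 -1;-0.26 0.033 0.78 0 0 0 -1;-0.26 0.033 0.78 0 0 0 -1"
}}

```text
time_s: 12.23
ee_pos: [0.4994, 0.2728, 0.3167]
orientation: [179.3, -0.6, 82.6]
wrist_force: [2.1, 0.1, -1.4]
gripper_width: 0.0056
grip_force: 30.0
```

```bash
python3 look.py 5
```

```text
[0.4994 0.2728 0.3167] [179.33  -0.59  82.64] 0.005647082864268726 12.2333
top ((545.041748046875, -278.7359924316406), (77.25935363769531, 180.14456176757812), 85.95803833007812)
 blade 146 ((496.33831787109375, 268.5324401855469), (46.781856536865234, 5.817063331604004), 83.60467529296875) zmin 0.18461882355757675 xy off [-0.005  -0.0095]
scene ((546.5332641601562, -280.3742370605469), (75.64059448242188, 185.25234985351562), 85.8238296508789)
 blade 635 ((499.07470703125, 268.9048767089844), (51.81608581542969, 10.8939790725708), 82.11489868164062) zmin 0.17919209631385039 xy off [ 0.0007 -0.0055]
```

The offset in hand is -4 mm in y. The rack hasn't moved. Carrying to slot 2.

Emit:
{"op": "send_rows", "data": {
  "deltas": "0.146 -0.91 0 0 0 0.106 -1;0.146 -0.91 0 0 0 0.106 -1;0.146 -0.91 0 0 0 0.106 -1;0.146 -0.91 0 0 0 0.106 -1;0.146 -0.91 0 0 0 0.106 -1;0.146 -0.91 0 0 0 0.106 -1"
}}

```text
time_s: 12.83
ee_pos: [0.5238, 0.0828, 0.3075]
orientation: [-179.9, 0.2, 85.1]
wrist_force: [0.7, 0.2, -1.7]
gripper_width: 0.0059
grip_force: 30.0
```

Emit:
{"op": "send_rows", "data": {
  "deltas": "0 -0.91 0 0 0 0 -1;0 -0.91 0 0 0 0 -1;0 -0.91 0 0 0 0 -1;0 -0.91 0 0 0 0 -1;0 -0.91 0 0 0 0 -1;0 -0.91 0 0 0 0 -1"
}}

```text
time_s: 13.33
ee_pos: [0.5227, -0.0971, 0.3077]
orientation: [-179.9, 0.1, 85.3]
wrist_force: [-0.2, 0.2, -0.9]
gripper_width: 0.0055
grip_force: 30.0
```

Emit:
{"op": "send_rows", "data": {
  "deltas": "0 -0.91 0 0 0 0 -1;0 -0.91 0 0 0 0 -1;0 -0.91 0 0 0 0 -1;0 -0.91 0 0 0 0 -1;0 -0.91 0 0 0 0 -1;0 -0.91 -0.2 0 0 0 -1;0 -0.91 -0.4 0 0 0 -1;0 -0.91 -0.52 0 0 0 -1;0 -0.91 -0.55 0 0 0 -1;0 -0.91 -0.55 0 0 0 -1;0 -0.91 -0.55 0 0 0 -1;0 -0.91 -0.55 0 0 0 -1"
}}

```text
time_s: 14.33
ee_pos: [0.5253, -0.2745, 0.2003]
orientation: [179.8, 0.1, 85.8]
wrist_force: [0.1, 0.7, 0.0]
gripper_width: 0.0057
grip_force: 30.0
```

```bash
python3 look.py 6; python3 -c "
from h import *
cap('wrist','w6')"; python3 wr.py w6; python3 - <<'E'
from h import *
im=load('scene6');P=cloud(im);e=state()['ee_pos']
m=(np.hypot(P[...,0]-e[0],P[...,1]-e[1])<.035)&(P[...,2]<e[2]-.065)&(P[...,2]>.075);p=P[m]
print('blade',len(p),cv2.minAreaRect((p[:,:2]*1000).astype(np.float32)))
m=(abs(P[...,0]-.62)<.03)&(abs(P[...,1]+.28)<.04)&(P[...,2]>.08)&(P[...,2]<.17);p=P[m]
print('seated',len(p),cv2.minAreaRect((p[:,:2]*1000).astype(np.float32)))
E
```

```text
[ 0.5253 -0.2745  0.2003] [1.7982e+02 6.0000e-02 8.5780e+01] 0.005699535888787055 14.3333
top ((588.3325805664062, -269.9299011230469), (51.73881912231445, 95.69341278076172), 85.95658874511719)
 blade 35 ((550.2882080078125, -248.3630828857422), (5.95496940612793, 30.23987579345703), 49.59122085571289) zmin 0.050342796931307957 xy off [0.026  0.0247]
scene ((548.5076904296875, -280.6381530761719), (75.4497299194336, 182.6987762451172), 85.98974609375)
 blade 817 ((531.0776977539062, -276.0805358886719), (68.60562896728516, 75.77589416503906), 3.7186710834503174) zmin 0.05031145162369041 xy off [ 0.0032 -0.0011]
13964 ((547.9368896484375, -279.0912170410156), (76.32088470458984, 179.41636657714844), 85.62379455566406) 0.0528698878864413
-78 36; -76 8; -74 8; -72 9; 24 8; 26 8; 28 8; 30 37; 
blade wrist 5557 [0.0001 0.0018] 0.050262223666131936
blade 536 ((527.5482788085938, -278.5714416503906), (49.690486907958984, 8.07724666595459), 87.63626098632812)
seated 626 ((619.0072631835938, -284.2666320800781), (50.109622955322266, 9.219048500061035), 86.52143096923828)
```

Emit:
{"op": "send_rows", "data": {
  "deltas": "-0.008 0.003 0 0 0 0 -1;-0.008 0.003 0 0 0 0 -1;-0.008 0.003 -0.05 0 0 0 -1;-0.008 0.003 -0.1 0 0 0 -1;-0.008 0.003 -0.15 0 0 0 -1;-0.008 0.003 -0.2 0 0 0 -1;-0.008 0.003 -0.2 0 0 0 -1",
  "force": 15
}}

```text
time_s: 15.07
ee_pos: [0.5214, -0.2729, 0.1557]
orientation: [-179.8, -0.0, 85.7]
wrist_force: [0.7, 0.3, -1.4]
gripper_width: 0.0063
grip_force: 15.0
```

Emit:
{"op": "send_rows", "data": {
  "deltas": "0.008 0 -0.03 0 0 0 -1;0.008 0 -0.06 0 0 0 -1;0.008 0 -0.08 0 0 0 -1;0.008 0 -0.08 0 0 0 -1;0.008 0 -0.08 0 0 0 -1"
}}

```text
time_s: 15.48
ee_pos: [0.5237, -0.2737, 0.1424]
orientation: [-180.0, -0.0, 85.7]
wrist_force: [0.7, 0.5, -0.7]
gripper_width: 0.006
grip_force: 15.0
```

Emit:
{"op": "send_rows", "data": {
  "deltas": "0 0 -0.01 0 0 0 -1;0 0 -0.01 0 0 0 -0.3;0 0 -0.01 0 0 0 -0.3;0 0 -0.01 0 0 0 -0.3;0 0 -0.01 0 0 0 -0.3;0 0 0.1 0 0 0 -0.3;0 0 0.25 0 0 0 -0.3;0 0 0.4 0 0 0 -0.3;0 0 0.54 0 0 0 -0.3;0 0 0.54 0 0 0 -0.3"
}}

```text
time_s: 16.32
ee_pos: [0.5263, -0.276, 0.2565]
orientation: [179.4, 0.2, 85.7]
wrist_force: [0.5, -0.5, 0.2]
gripper_width: 0.0303
grip_force: 0.0
```

Emit:
{"op": "send_rows", "data": {
  "deltas": "0.066 0.95 0 0 0 -0.106 -0.1;0.066 0.95 0 0 0 -0.106 -0.1;0.066 0.95 0 0 0 -0.106 -0.1;0.066 0.95 0 0 0 -0.106 -0.1;0.066 0.95 0 0 0 -0.106 -0.1;0.066 0.95 0 0 0 -0.106 -0.1"
}}

```text
time_s: 16.82
ee_pos: [0.5378, -0.0762, 0.2498]
orientation: [-179.9, -0.2, 83.3]
wrist_force: [0.2, -0.1, -1.0]
gripper_width: 0.039
grip_force: 0.0
```

```bash
python3 - <<'E'
from h import *
s=state(); print(s['ee_pos'].round(4),s['orientation'].round(2))
im=cap('scene','scene7');P=cloud(im)
for x0 in (.62,.525):
    m=(abs(P[...,0]-x0)<.03)&(abs(P[...,1]+.28)<.04)&(P[...,2]>.08)&(P[...,2]<.19);p=P[m]
    print('seated',len(p),cv2.minAreaRect((p[:,:2]*1000).astype(np.float32)),np.percentile(p[:,2],[1,99]))
E
```

```text
[ 0.5378 -0.0762  0.2498] [-179.93   -0.19   83.32]
seated 628 ((618.9181518554688, -284.2754821777344), (50.069759368896484, 10.079550743103027), 85.1592788696289) [0.08142051 0.16674732]
seated 549 ((525.0194091796875, -277.92413330078125), (50.05438995361328, 10.596158027648926), 85.76700592041016) [0.0825025  0.16658554]
```

Both mirrors are fully down, tops at 0.167. Third mirror next.

Emit:
{"op": "send_rows", "data": {
  "deltas": "0.045 0.808 0 0 0 0 -0.1;0.045 0.808 0 0 0 0 -0.1;0.045 0.808 0 0 0 0 -0.1;0.045 0.808 0 0 0 0 -0.1;0.045 0.808 0 0 0 0 -0.1;0.045 0.808 0 0 0 0 -0.1"
}}

```text
time_s: 17.37
ee_pos: [0.5462, 0.079, 0.2502]
orientation: [180.0, 0.1, 82.9]
wrist_force: [-0.2, -2.1, 0.1]
gripper_width: 0.0393
grip_force: 0.0
```

Emit:
{"op": "send_rows", "data": {
  "deltas": "0.045 0.808 0 0 0 0 -0.1;0.045 0.808 0 0 0 0 -0.1;0.045 0.808 0 0 0 0 -0.1;0.045 0.808 0 0 0 0 -0.1;0.045 0.808 0 0 0 0 -0.1;0.045 0.808 0 0 0 0 -0.1"
}}

```text
time_s: 17.87
ee_pos: [0.5556, 0.2393, 0.2501]
orientation: [180.0, 0.1, 82.8]
wrist_force: [-0.4, -1.1, -0.4]
gripper_width: 0.0392
grip_force: 0.0
```

Emit:
{"op": "send_rows", "data": {
  "deltas": "0.045 0.808 0 0 0 0 -0.1;0.045 0.808 0 0 0 0 -0.1;0.045 0.808 0 0 0 0 -0.1;0.045 0.808 0 0 0 0 -0.1;0.045 0.808 0 0 0 0 -0.1;0.045 0.808 0 0 0 0 -0.1;0.045 0.808 0 0 0 0 -0.1;0.045 0.808 0 0 0 0 -0.1;0.045 0.808 0 0 0 0 -0.1"
}}

```text
time_s: 18.62
ee_pos: [0.5654, 0.3978, 0.2513]
orientation: [180.0, 0.0, 82.4]
wrist_force: [0.3, -0.2, -0.5]
gripper_width: 0.0391
grip_force: 0.0
```

```bash
python3 tabs.py w7
```

```text
[0.5654 0.3978 0.2513] [1.7995e+02 1.0000e-02 8.2430e+01]
[309. 247.] 439 ((564.864501953125, 402.4237976074219), (29.390933990478516, 5.518013954162598), 82.30218505859375)
```

Emit:
{"op": "send_rows", "data": {
  "deltas": "0 0 -0.15 0 0 0 -0.1;0 0 -0.35 0 0 0 -0.1;0 0 -0.49 0 0 0 -0.1;0 0 -0.49 0 0 0 -0.1;0 0 -0.49 0 0 0 -0.5;0 0 -0.49 0 0 0 -1;0 0 -0.49 0 0 0 -1;0 0 -0.49 0 0 0 -1;0 0 -0.49 0 0 0 -1;0 0 -0.49 0 0 0 -1;0 0 -0.49 0 0 0 -1",
  "force": 30
}}

```text
time_s: 19.58
ee_pos: [0.5644, 0.4014, 0.1536]
orientation: [179.9, -0.1, 82.7]
wrist_force: [-0.8, -0.5, 3.2]
gripper_width: 0.0055
grip_force: 30.0
```

Emit:
{"op": "send_rows", "data": {
  "deltas": "0 0 0.05 0 0 0 -1;0 0 0.105 0 0 0 -1;0 0 0.105 0 0 0 -1;-0.1 0.012 0.105 0 0 0 -1;-0.2 0.025 0.105 0 0 0 -1;-0.26 0.033 0.105 0 0 0 -1;-0.26 0.033 0.105 0 0 0 -1;-0.26 0.033 0.25 0 0 0 -1;-0.26 0.033 0.4 0 0 0 -1;-0.26 0.033 0.6 0 0 0 -1;-0.26 0.033 0.78 0 0 0 -1;-0.26 0.033 0.78 0 0 0 -1"
}}

```text
time_s: 20.58
ee_pos: [0.5167, 0.4087, 0.3175]
orientation: [179.4, -0.6, 82.6]
wrist_force: [2.1, 0.3, -0.9]
gripper_width: 0.0058
grip_force: 30.0
```

```bash
python3 look.py 8
```

```text
[0.5167 0.4087 0.3175] [179.35  -0.64  82.64] 0.005779279676268845 20.5833
top ((544.6777954101562, -278.93572998046875), (77.09259033203125, 179.23683166503906), 85.61540985107422)
 blade 179 ((513.8023071289062, 408.2846984863281), (49.32594299316406, 6.436487674713135), 85.376953125) zmin 0.18648221812078397 xy off [-0.0046 -0.006 ]
scene ((547.1937255859375, -280.36090087890625), (75.54051208496094, 182.96287536621094), 85.8091812133789)
 blade 600 ((517.464599609375, 407.0348205566406), (51.70867919921875, 10.861955642700195), 82.00484466552734) zmin 0.1795905759312131 xy off [ 0.001  -0.0029]
```

Emit:
{"op": "send_rows", "data": {
  "deltas": "-0.09 -0.85 0 0 0 0.106 -1;-0.09 -0.85 0 0 0 0.106 -1;-0.09 -0.85 0 0 0 0.106 -1;-0.09 -0.85 0 0 0 0.106 -1;-0.09 -0.85 0 0 0 0.106 -1;-0.09 -0.85 0 0 0 0.106 -1"
}}

```text
time_s: 21.18
ee_pos: [0.4938, 0.2335, 0.3077]
orientation: [-179.9, 0.0, 85.4]
wrist_force: [0.4, 0.3, -1.7]
gripper_width: 0.0057
grip_force: 30.0
```

Emit:
{"op": "send_rows", "data": {
  "deltas": "-0.09 -0.85 0 0 0 0 -1;-0.09 -0.85 0 0 0 0 -1;-0.09 -0.85 0 0 0 0 -1;-0.09 -0.85 0 0 0 0 -1;-0.09 -0.85 0 0 0 0 -1;-0.09 -0.85 0 0 0 0 -1"
}}

```text
time_s: 21.68
ee_pos: [0.4759, 0.0658, 0.3082]
orientation: [-180.0, -0.0, 85.5]
wrist_force: [-0.0, -0.3, -1.0]
gripper_width: 0.0056
grip_force: 30.0
```

Emit:
{"op": "send_rows", "data": {
  "deltas": "0 -0.85 0 0 0 0 -1;0 -0.85 0 0 0 0 -1;0 -0.85 0 0 0 0 -1;0 -0.85 0 0 0 0 -1;0 -0.85 0 0 0 0 -1;0 -0.85 0 0 0 0 -1"
}}

```text
time_s: 22.18
ee_pos: [0.4766, -0.103, 0.3083]
orientation: [-180.0, 0.1, 85.5]
wrist_force: [0.9, 1.2, -1.5]
gripper_width: 0.0056
grip_force: 30.0
```

Emit:
{"op": "send_rows", "data": {
  "deltas": "0 -0.85 0 0 0 0 -1;0 -0.85 0 0 0 0 -1;0 -0.85 0 0 0 0 -1;0 -0.85 0 0 0 0 -1;0 -0.85 0 0 0 0 -1;0 -0.85 -0.2 0 0 0 -1;0 -0.85 -0.4 0 0 0 -1;0 -0.85 -0.52 0 0 0 -1;0 -0.85 -0.55 0 0 0 -1;0 -0.85 -0.55 0 0 0 -1;0 -0.85 -0.55 0 0 0 -1;0 -0.85 -0.55 0 0 0 -1"
}}

```text
time_s: 23.18
ee_pos: [0.4779, -0.2722, 0.2002]
orientation: [179.8, 0.1, 85.8]
wrist_force: [-0.2, -0.3, -1.1]
gripper_width: 0.0055
grip_force: 30.0
```

```bash
python3 look.py 9; python3 -c "
from h import *
cap('wrist','w9');crop('scene9','s9',120,150,320,350,3)"; python3 wr.py w9; python3 - <<'E'
from h import *
im=load('scene9');P=cloud(im)
for x0 in (.62,.525,.475):
    m=(abs(P[...,0]-x0)<.025)&(abs(P[...,1]+.28)<.04)&(P[...,2]>.08)&(P[...,2]<.135);p=P[m]
    print(len(p),cv2.minAreaRect((p[:,:2]*1000).astype(np.float32)))
E
```

```text
[ 0.4779 -0.2722  0.2002] [1.7981e+02 6.0000e-02 8.5830e+01] 0.0054976575943205186 23.1833
top ((560.7003173828125, -276.80316162109375), (70.43074798583984, 148.55886840820312), 86.46602630615234)
 blade 77 ((504.44134521484375, -250.87030029296875), (11.036433219909668, 50.517738342285156), 42.136138916015625) zmin 0.050386164559074915 xy off [0.0249 0.0222]
scene ((547.7307739257812, -280.4166259765625), (75.48074340820312, 182.44131469726562), 85.8563232421875)
 blade 427 ((484.2992248535156, -274.42626953125), (74.67835998535156, 49.2032470703125), 88.72735595703125) zmin 0.05033331000894929 xy off [0.0018 0.0026]
12754 ((548.21923828125, -278.83984375), (75.42539978027344, 179.78465270996094), 85.63943481445312) 0.052803357866321794
28 34; 30 41; 
blade wrist 4129 [0.0097 0.0022] 0.05009847094015299
352 ((619.3028564453125, -284.27880859375), (49.9434928894043, 9.241418838500977), 85.29702758789062)
314 ((524.4590454101562, -277.8808288574219), (49.97016906738281, 10.514992713928223), 87.39588165283203)
185 ((480.74346923828125, -273.3321838378906), (49.934024810791016, 6.999329566955566), 85.33934020996094)
```

View pics/s9.png

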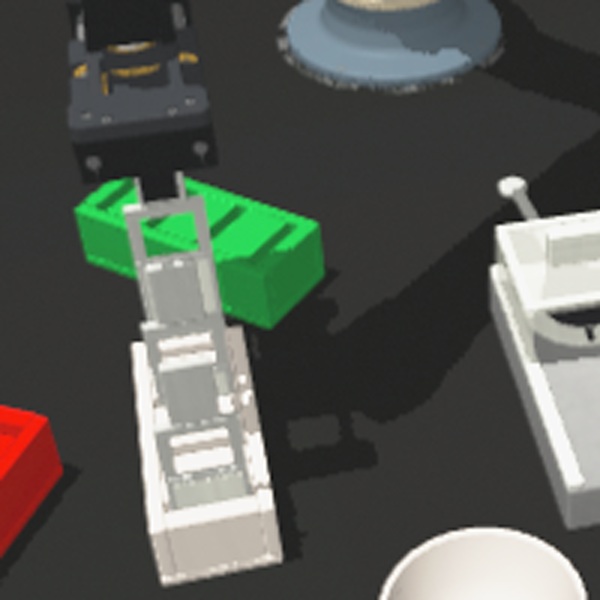

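The third mirror is above slot 1 at crop (180,250), and the two seated ones stand well. I'll nudge x by about -2 mm and insert it.

Emit:
{"op": "send_rows", "data": {
  "deltas": "-0.008 -0.003 0 0 0 0 -1;-0.008 -0.003 0 0 0 0 -1;-0.008 -0.003 -0.05 0 0 0 -1;-0.008 -0.003 -0.1 0 0 0 -1;-0.008 -0.003 -0.15 0 0 0 -1;-0.008 -0.003 -0.2 0 0 0 -1;-0.008 -0.003 -0.2 0 0 0 -1",
  "force": 15
}}

```text
time_s: 23.92
ee_pos: [0.4735, -0.272, 0.1559]
orientation: [-179.8, -0.1, 85.7]
wrist_force: [2.1, 0.8, -2.3]
gripper_width: 0.0059
grip_force: 15.0
```

Emit:
{"op": "send_rows", "data": {
  "deltas": "0.006 0 -0.03 0 0 0 -1;0.006 0 -0.06 0 0 0 -1;0.006 0 -0.08 0 0 0 -1;0.006 0 -0.08 0 0 0 -1;0.006 0 -0.08 0 0 0 -1"
}}

```text
time_s: 24.33
ee_pos: [0.4755, -0.2729, 0.1424]
orientation: [-180.0, -0.0, 85.7]
wrist_force: [0.0, 0.7, -1.4]
gripper_width: 0.0056
grip_force: 15.0
```

Release, rise, and check the rack, the stand and the regulator.

Emit:
{"op": "send_rows", "data": {
  "deltas": "0 0 -0.01 0 0 0 -1;0 0 -0.01 0 0 0 -0.3;0 0 -0.01 0 0 0 -0.3;0 0 -0.01 0 0 0 -0.3;0 0 -0.01 0 0 0 -0.3;0 0 0.1 0 0 0 -0.3;0 0 0.25 0 0 0 -0.3;0 0 0.4 0 0 0 -0.3;0 0 0.54 0 0 0 -0.3;0 0 0.54 0 0 0 -0.3"
}}

```text
time_s: 25.17
ee_pos: [0.478, -0.2753, 0.2559]
orientation: [179.4, 0.2, 85.7]
wrist_force: [0.7, -0.7, 1.0]
gripper_width: 0.03
grip_force: 0.0
```

Emit:
{"op": "send_rows", "data": {
  "deltas": "0 0.9 0 0 0 0 -0.1;0 0.9 0 0 0 0 -0.1;0 0.9 0 0 0 0 -0.1;0 0.9 0 0 0 0 -0.1;0 0.9 0 0 0 0 -0.1;0 0.9 0 0 0 0 -0.1;0 0.9 0 0 0 0 -0.1"
}}

```text
time_s: 25.75
ee_pos: [0.4756, -0.0921, 0.2504]
orientation: [-180.0, -0.0, 85.9]
wrist_force: [-0.4, -0.7, -1.1]
gripper_width: 0.0392
grip_force: 0.0
```

```bash
python3 look.py 10; python3 - <<'E'
from h import *
im=load('scene10');P=cloud(im)
for x0 in (.62,.525,.475):
    m=(abs(P[...,0]-x0)<.025)&(abs(P[...,1]+.28)<.04)&(P[...,2]>.08)&(P[...,2]<.19);p=P[m]
    print(len(p),cv2.minAreaRect((p[:,:2]*1000).astype(np.float32)),np.percentile(p[:,2],99))
import cv2
for tag in ('scene10','top10','scene0'):
    im=load(tag);P=cloud(im);z=P[...,2]
    R=(P[...,0]>.44)&(P[...,0]<.7)&(abs(P[...,1])<.08)
    m=R&(z>.104)&(z<.13);p=P[m];print(tag,len(p),cv2.minAreaRect((p[:,:2]*1000).astype(np.float32)) if len(p)>5 else 0, np.percentile(p[:,2],98) if len(p) else 0)
E
```

```text
[ 0.4756 -0.0921  0.2504] [-180.     -0.     85.88] 0.03916680317309283 25.75
top ((544.2529296875, -278.56256103515625), (77.36654663085938, 178.53419494628906), 85.964599609375)
scene ((548.1175537109375, -280.4729309082031), (75.57769775390625, 182.38157653808594), 85.84001922607422)
625 ((619.4921264648438, -284.2772521972656), (50.08933639526367, 9.317070960998535), 86.84583282470703) 0.1671830399680448
551 ((524.742919921875, -277.93084716796875), (49.99817657470703, 11.363937377929688), 87.23824310302734) 0.1666126031776754
365 ((475.9942321777344, -273.9573669433594), (49.89857482910156, 11.423053741455078), 84.80940246582031) 0.16745421260898946
scene10 250 ((517.2612915039062, 4.308467864990234), (59.118228912353516, 16.0623779296875), 82.59561920166016) 0.12128808843589343
top10 212 ((514.08203125, 6.164091110229492), (59.883975982666016, 13.155787467956543), 84.99576568603516) 0.12380736719974327
scene0 246 ((517.9530639648438, 4.369710922241211), (59.590938568115234, 15.74792194366455), 84.43315124511719) 0.12129135205633451
```

All three mirrors are racked, with their tops at 0.167. The hood grip bar is at about (0.516, 0.005), top 0.121. Next I'll grasp the bar.

Emit:
{"op": "send_rows", "data": {
  "deltas": "0.2 0.49 0 0 0 -0.05 -0.1;0.2 0.49 0 0 0 -0.05 -0.1;0.2 0.49 0 0 0 -0.05 -0.1;0.2 0.49 -0.2 0 0 -0.05 -0.1;0.2 0.49 -0.35 0 0 -0.05 -0.1;0.2 0.49 -0.35 0 0 -0.05 -0.1;0.2 0.49 -0.35 0 0 -0.05 -0.1;0.2 0.49 -0.35 0 0 -0.05 -0.1"
}}

```text
time_s: 26.52
ee_pos: [0.5168, 0.0032, 0.1821]
orientation: [179.9, 0.0, 84.1]
wrist_force: [-0.2, -0.6, 0.3]
gripper_width: 0.0389
grip_force: 0.0
```

```bash
python3 - <<'E'
from h import *
s=state(); print(s['ee_pos'].round(4),s['orientation'].round(2))
cap('wrist','w10')
im=cap('scene','scene11');P=cloud(im);z=P[...,2]
R=(P[...,0]>.44)&(P[...,0]<.7)&(abs(P[...,1])<.08)
m=R&(z>.104)&(z<.123);p=P[m];print(len(p),p.mean(0))
crop('scene11','s11',260,140,420,340,3)
E
```

```text
[0.5168 0.0032 0.1821] [1.7986e+02 1.0000e-02 8.4110e+01]
248 [0.51975778 0.00330597 0.11485159]
```

View pics/s11.png

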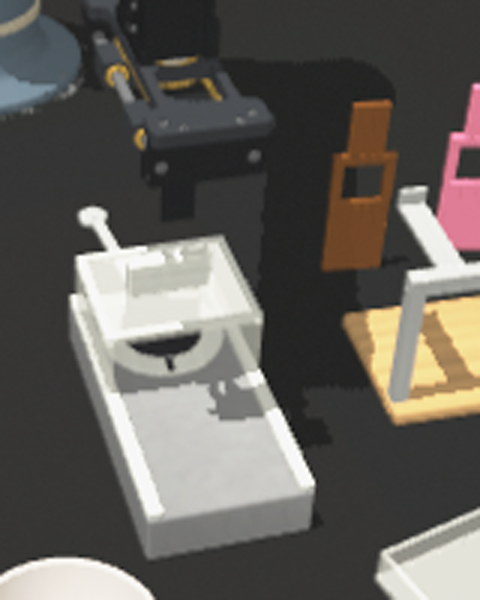

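The gripper is above the hood bar at crop (165,265). The black mark shows on the ring at crop (170,365), on the +x side. I'll descend and grip the bar.

Emit:
{"op": "send_rows", "data": {
  "deltas": "0 0 -0.15 0 0 0 -0.1;0 0 -0.3 0 0 0 -0.1;0 0 -0.36 0 0 0 -0.1;0 0 -0.36 0 0 0 -0.1;0 0 -0.36 0 0 0 -0.5;0 0 -0.36 0 0 0 -1;0 0 -0.36 0 0 0 -1;0 0 -0.36 0 0 0 -1;0 0 -0.36 0 0 0 -1;0 0 -0.36 0 0 0 -1",
  "force": 25
}}

```text
time_s: 27.45
ee_pos: [0.5163, 0.0052, 0.1094]
orientation: [179.9, -0.0, 84.3]
wrist_force: [-0.0, 0.7, 3.6]
gripper_width: 0.0117
grip_force: 25.0
```

Emit:
{"op": "send_rows", "data": {
  "deltas": "0.06 -0.006 0 0 0 0 -1;0.12 -0.012 0 0 0 0 -1;0.18 -0.018 0 0 0 0 -1;0.24 -0.023 0 0 0 0 -1;0.3 -0.029 0 0 0 0 -1;0.36 -0.035 0 0 0 0 -1;0.42 -0.041 0 0 0 0 -1;0.48 -0.047 0 0 0 0 -1;0.51 -0.05 0 0 0 0 -1;0.51 -0.05 0 0 0 0 -1;0.51 -0.05 0 0 0 0 -1"
}}

```text
time_s: 28.37
ee_pos: [0.6189, -0.0048, 0.1094]
orientation: [179.8, -0.0, 84.3]
wrist_force: [0.8, 0.7, 5.2]
gripper_width: 0.012
grip_force: 25.0
```

Emit:
{"op": "send_rows", "data": {
  "deltas": "0 0 0 0 0 0 -0.1;0 0 0 0 0 0 -0.1;0 0 0 0 0 0 -0.1;0 0 0.2 0 0 0 -0.1;0 0 0.4 0 0 0 -0.1;-0.4 -0.3 0.5 0 0 0 -0.1;-0.6 -0.6 0.5 0 0 0 -0.1;-0.6 -0.6 0.5 0 0 0 -0.1;-0.6 -0.6 0.5 0 0 0 -0.1;-0.6 -0.6 0.5 0 0 0 -0.1"
}}

```text
time_s: 29.2
ee_pos: [0.4914, -0.131, 0.2089]
orientation: [-179.9, -0.0, 83.7]
wrist_force: [0.2, -1.0, 0.3]
gripper_width: 0.0387
grip_force: 0.0
```

```bash
python3 - <<'E'
from h import *
s=state(); print(s['ee_pos'].round(4),s['orientation'].round(2),s['joint_positions'].round(1))
for n in ('wrist','scene','top'): cap(n,n+'12')
def up(tag,c,w,s):
    X=load(tag); u,v=[int(round(q)) for q in proj(X,c)]; print(tag,u,v)
    crop(tag,tag+'k',u-w,v-w,u+w,v+w,s)
for t in ('scene12','top12'): up(t,(.503,.007,.05),24,8)
a=[cv2.imread(f'pics/{t}k.png') for t in ('scene12','top12')]; cv2.imwrite('pics/k12.png',cv2.hconcat(a))
E
```

```text
[ 0.4914 -0.131   0.2089] [-1.7987e+02 -3.0000e-02  8.3700e+01] [-34.7  18.3  55.8 113.9 -18.1  57.   23.5]
scene12 314 246
top12 311 279
```

View pics/k12.png

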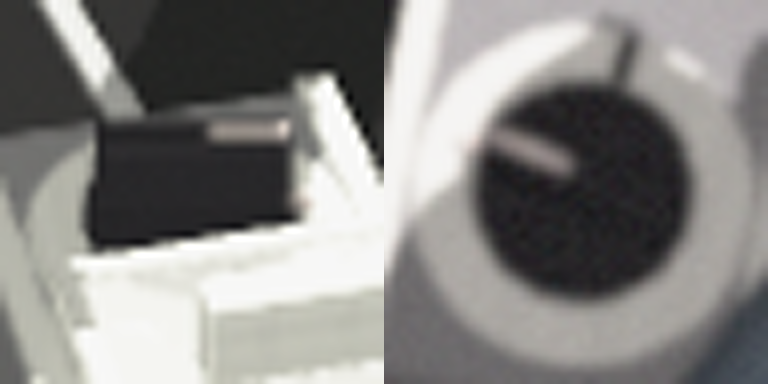

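In the top view (right half), the black mark is at crop (625,55), the disc centre at (583,190), and the white pointer runs from (570,168) to (490,130). I'll convert these to angles.

```bash
python3 - <<'E'
from h import *
X=load('top12'); q=lambda a,b,h: onplane(X,287+(a-384)/8-.5+.06,255+b/8-.5+.06,h)
c=q(583,190,.053); m=q(625,55,.044); m2=q(630,80,.044); p0=q(570,168,.077);p1=q(490,130,.077)
print(c,m,p0,p1)
ang=lambda d:np.degrees(np.arctan2(d[1],d[0]))
print('mark',ang(m-c),np.hypot(*(m-c)[:2]),'ptr line',ang(p1-p0),'p1 from c',ang(p1-c),np.hypot(*(p1-c)[:2]))
# model check: reg frame
for tag in ('scene12','scene11'):
    S=load(tag);P=cloud(S)
    z=P[...,2];R=(np.hypot(P[...,0]-.503,P[...,1]-.007)<.06)
    col=S['color'].astype(int).max(2)
    mm=R&(z>.068)&(z<.083)&(col<80)
    if mm.sum(): print(tag,mm.sum(),cv2.minAreaRect((P[mm][:,:2]*1000).astype(np.float32)))
P=cloud(X);z=P[...,2];R=(np.hypot(P[...,0]-.503,P[...,1]-.007)<.045);col=X['color'].max(2)
mm=R&(z>.068)&(z<.083);print(mm.sum(),cv2.minAreaRect((P[mm][:,:2]*1000).astype(np.float32)))
mm=R&(z>.048)&(col<75);e=cv2.minEnclosingCircle((P[mm][:,:2]*1000).astype(np.float32));print(e)
R=(P[...,0]>.56)&(P[...,0]<.7)&(abs(P[...,1])<.09)&(z>.104)&(z<.13);print('hood',P[R].mean(0))
v,u=np.mgrid[:480,:640]; W=load('wrist12'); print(proj(W,(.503,.007,.05)))
# mark by dark pixels in the ring
g=X['color'].astype(int).max(2); r=np.hypot(P[...,0]-c[0],P[...,1]-c[1])
th=np.degrees(np.arctan2(P[...,1]-c[1],P[...,0]-c[0])); k=(r>.035)&(r<.042)
for i in np.argsort(g[k])[:8]: print(g[k][i],th[k][i].round(1),(r[k][i]*1000).round(1),end=' | ')
E
```

```text
[0.50384259 0.0061972  0.053     ] [ 0.54303554 -0.00111561  0.044     ] [0.50533283 0.00958358 0.077     ] [0.51322822 0.03132625 0.077     ]
mark -10.568981344906092 0.039869344148045355 ptr line 70.04259728273007 p1 from c 69.51949202606563 0.026824605026791702
scene12 116 ((507.30316162109375, 4.449026107788086), (50.272003173828125, 15.741586685180664), 69.00727844238281)
181 ((503.2165222167969, 7.137275695800781), (54.19701385498047, 14.212512016296387), 71.1942138671875)
((503.7221374511719, 5.724057197570801), 28.10747718811035)
hood [ 0.61452677 -0.00429313  0.11764247]
[306.45053814  49.40520348]
79 -11.0 41.1 | 83 -9.8 36.2 | 88 -12.0 39.0 | 94 -8.7 39.0 | 95 -12.7 37.5 | 107 -14.0 35.2 | 108 -8.1 40.7 | 127 -6.7 35.1 |
```

The pointer is at 70.5° and the mark at -10.7°, so the knob turns by about -81°. The knob axis is at (0.5035, 0.0065), and the bar fit of 54 x 14 mm matches the description. I'll move above the bar with yaw 70.5.

Emit:
{"op": "send_rows", "data": {
  "deltas": "0.03 0.66 0 0 0 -0.48 -0.1;0.03 0.66 0 0 0 -0.48 -0.1;0.03 0.66 0 0 0 -0.48 -0.1;0.03 0.66 0 0 0 -0.48 -0.1;0.03 0.66 -0.2 0 0 -0.48 -0.1;0.03 0.66 -0.4 0 0 -0.48 -0.1;0.03 0.66 -0.45 0 0 -0.48 -0.1;0.03 0.66 -0.45 0 0 -0.48 -0.1;0.03 0.66 -0.45 0 0 -0.48 -0.1;0.03 0.66 -0.45 0 0 -0.48 -0.1"
}}

```text
time_s: 30.18
ee_pos: [0.5053, 0.0069, 0.1202]
orientation: [179.8, -0.1, 70.5]
wrist_force: [0.3, -0.5, 0.4]
gripper_width: 0.0392
grip_force: 0.0
```

Emit:
{"op": "send_rows", "data": {
  "deltas": "0 0 -0.05 0 0 0 -0.1;0 0 -0.1 0 0 0 -0.1;0 0 -0.15 0 0 0 -0.1;0 0 -0.2 0 0 0 -0.1;0 0 -0.25 0 0 0 -0.1;0 0 -0.25 0 0 0 -0.1"
}}

```text
time_s: 30.68
ee_pos: [0.5021, 0.0071, 0.0665]
orientation: [-179.8, 0.1, 70.5]
wrist_force: [0.7, -0.3, -0.7]
gripper_width: 0.039
grip_force: 0.0
```

```bash
python3 -c "
from h import *
s=state();print(s['ee_pos'],s['orientation'],s['joint_positions'].round(1))"
```

```text
[0.50214454 0.00712831 0.06646223] [-1.79804800e+02  1.02544240e-01  7.05393957e+01] [-41.2  30.7  46.6 121.5 -33.9  41.7   8.3]
```

Emit:
{"op": "send_rows", "data": {
  "deltas": "0.005 0 0.005 0 0 0 -0.5;0.005 0 0.005 0 0 0 -1;0.005 0 0.005 0 0 0 -1;0.005 0 0.005 0 0 0 -1;0.005 0 0.005 0 0 0 -1;0.005 0 0.005 0 0 0 -1;0.005 0 0.005 0 0 0 -1",
  "force": 25
}}

```text
time_s: 31.27
ee_pos: [0.5059, 0.0068, 0.07]
orientation: [179.8, -0.0, 70.5]
wrist_force: [3.8, -1.3, -0.9]
gripper_width: 0.014
grip_force: 25.0
```

Emit:
{"op": "send_rows", "data": {
  "deltas": "0 0 0 0 0 -0.15 -1;0 0 0 0 0 -0.3 -1;0 0 0 0 0 -0.45 -1;0 0 0 0 0 -0.6 -1;0 0 0 0 0 -0.75 -1;0 0 0 0 0 -0.9 -1;0 0 0 0 0 -0.945 -1;0 0 0 0 0 -0.945 -1;0 0 0 0 0 -0.945 -1"
}}

```text
time_s: 32.02
ee_pos: [0.5057, 0.0069, 0.07]
orientation: [179.9, -0.1, 43.5]
wrist_force: [3.5, -1.2, 0.6]
gripper_width: 0.014
grip_force: 25.0
```

Emit:
{"op": "send_rows", "data": {
  "deltas": "0 0 0 0 0 -0.15 -1;0 0 0 0 0 -0.3 -1;0 0 0 0 0 -0.45 -1;0 0 0 0 0 -0.6 -1;0 0 0 0 0 -0.75 -1;0 0 0 0 0 -0.9 -1;0 0 0 0 0 -0.945 -1;0 0 0 0 0 -0.945 -1;0 0 0 0 0 -0.945 -1"
}}

```text
time_s: 32.77
ee_pos: [0.5056, 0.007, 0.07]
orientation: [180.0, -0.1, 16.5]
wrist_force: [4.5, -1.3, 2.4]
gripper_width: 0.0137
grip_force: 25.0
```

Emit:
{"op": "send_rows", "data": {
  "deltas": "0 0 0 0 0 -0.15 -1;0 0 0 0 0 -0.3 -1;0 0 0 0 0 -0.45 -1;0 0 0 0 0 -0.6 -1;0 0 0 0 0 -0.75 -1;0 0 0 0 0 -0.9 -1;0 0 0 0 0 -0.945 -1;0 0 0 0 0 -0.945 -1;0 0 0 0 0 -0.945 -1;0 0 0 0 0 -0.945 -1"
}}

```text
time_s: 33.6
ee_pos: [0.5056, 0.0072, 0.07]
orientation: [-180.0, -0.1, -10.6]
wrist_force: [5.1, -1.1, 4.9]
gripper_width: 0.0138
grip_force: 25.0
```

Release, rise, back out toward -y, turn back, and verify.

Emit:
{"op": "send_rows", "data": {
  "deltas": "0 0 0 0 0 0 -0.4;0 0 0 0 0 0 -0.1;0 0 0 0 0 0 -0.1;0 0 0.1 0 0 0 -0.1;0 0 0.3 0 0 0 -0.1;0 0 0.5 0 0 0 -0.1;0 0 0.7 0 0 0 -0.1;0 -0.3 0.7 0 0 0.5 -0.1;0 -0.6 0.7 0 0 0.95 -0.1;0 -0.65 0.7 0 0 0.95 -0.1;0 -0.65 0.7 0 0 0.95 -0.1;0 -0.65 0.7 0 0 0.95 -0.1"
}}

```text
time_s: 34.6
ee_pos: [0.5026, -0.1262, 0.2097]
orientation: [-179.9, 0.0, 16.3]
wrist_force: [0.0, 0.7, 0.5]
gripper_width: 0.0391
grip_force: 0.0
```

Emit:
{"op": "send_rows", "data": {
  "deltas": "0 0 0 0 0 0.95 -0.1;0 0 0 0 0 0.95 -0.1;0 0 0 0 0 0.95 -0.1;0 0 0 0 0 0.95 -0.1;0 0 0 0 0 0.95 -0.1;0 0 0 0 0 0.95 -0.1"
}}

```text
time_s: 35.1
ee_pos: [0.5041, -0.1213, 0.2089]
orientation: [-179.9, 0.0, 43.7]
wrist_force: [-0.0, -0.4, -0.8]
gripper_width: 0.0394
grip_force: 0.0
```

```bash
python3 - <<'E'
from h import *
s=state(); print(s['ee_pos'].round(4),s['orientation'].round(2))
for n in ('scene','top'): cap(n,n+'13')
crop('top13','top13k',287,255,335,303,8); crop('scene13','scene13k',290,222,338,270,8)
cv2.imwrite('pics/k13.png',cv2.hconcat([cv2.imread('pics/scene13k.png'),cv2.imread('pics/top13k.png')]))
X=load('top13');P=cloud(X);z=P[...,2];R=(np.hypot(P[...,0]-.503,P[...,1]-.007)<.045)
mm=R&(z>.068)&(z<.083);print(mm.sum(),cv2.minAreaRect((P[mm][:,:2]*1000).astype(np.float32)))
for n in ('scene13','top13'):
    P=cloud(load(n));z=P[...,2]
    R=(P[...,0]>.56)&(P[...,0]<.7)&(abs(P[...,1])<.09)&(z>.104)&(z<.13);print('hood',P[R].mean(0))
E
```

```text
[ 0.5041 -0.1213  0.2089] [-1.7988e+02  4.0000e-02  4.3650e+01]
177 ((503.18231201171875, 7.111328601837158), (14.216486930847168, 53.65425491333008), 79.58067321777344)
hood [ 0.62144405 -0.00654514  0.11490338]
hood [ 0.6145352  -0.00393486  0.11791345]
```

View pics/k13.png

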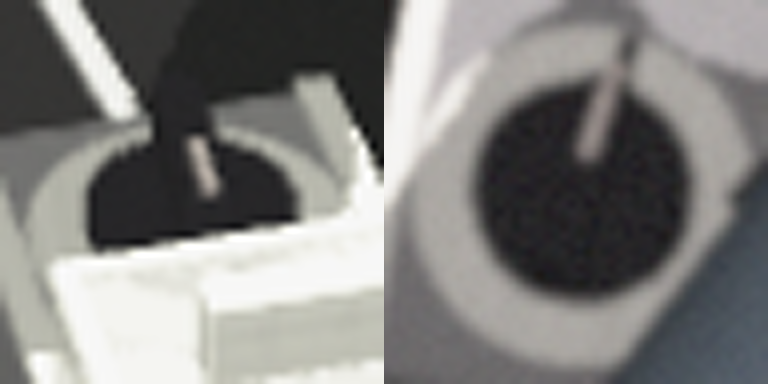

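The white pointer at top crop (603,110) now points straight at the mark (627,50). The bar is at -10.4° against the mark's -10.7°. Regrasping the hood bar.

Emit:
{"op": "send_rows", "data": {
  "deltas": "0.565 0.59 0 0 0 0.71 -0.1;0.565 0.59 0 0 0 0.71 -0.1;0.565 0.59 0 0 0 0.71 -0.1;0.565 0.59 0 0 0 0.71 -0.1;0.565 0.59 0 0 0 0.71 -0.1;0.565 0.59 0 0 0 0.71 -0.1;0.565 0.59 0 0 0 0.71 -0.1"
}}

```text
time_s: 35.78
ee_pos: [0.617, -0.0052, 0.2089]
orientation: [-179.9, 0.1, 64.0]
wrist_force: [-0.3, -0.9, 0.8]
gripper_width: 0.0392
grip_force: 0.0
```

Emit:
{"op": "send_rows", "data": {
  "deltas": "0 0 0 0 0 0.71 -0.1;0 0 0 0 0 0.71 -0.1;0 0 0 0 0 0.71 -0.1;0 0 0 0 0 0.71 -0.1;0 0 -0.1 0 0 0.71 -0.1;0 0 -0.2 0 0 0.71 -0.1;0 0 -0.2 0 0 0.71 -0.1;0 0 -0.2 0 0 0.71 -0.1"
}}

```text
time_s: 36.45
ee_pos: [0.6165, -0.0057, 0.1691]
orientation: [-179.9, 0.0, 84.2]
wrist_force: [0.6, -0.3, 0.2]
gripper_width: 0.0391
grip_force: 0.0
```

Emit:
{"op": "send_rows", "data": {
  "deltas": "0.005 0.003 -0.1 0 0 0 -0.1;0.005 0.003 -0.2 0 0 0 -0.1;0.005 0.003 -0.295 0 0 0 -0.1;0.005 0.003 -0.295 0 0 0 -0.1;0.005 0.003 -0.295 0 0 0 -0.5;0.005 0.003 -0.295 0 0 0 -1;0.005 0.003 -0.295 0 0 0 -1;0.005 0.003 -0.295 0 0 0 -1;0.005 0.003 -0.295 0 0 0 -1;0.005 0.003 -0.295 0 0 0 -1",
  "force": 25
}}

```text
time_s: 37.28
ee_pos: [0.6192, -0.0043, 0.1115]
orientation: [179.9, -0.0, 84.4]
wrist_force: [-0.3, 0.1, 3.8]
gripper_width: 0.0122
grip_force: 25.0
```

Emit:
{"op": "send_rows", "data": {
  "deltas": "-0.06 0.006 0 0 0 0 -1;-0.12 0.012 0 0 0 0 -1;-0.18 0.018 0 0 0 0 -1;-0.24 0.023 0 0 0 0 -1;-0.3 0.029 0 0 0 0 -1;-0.36 0.035 0 0 0 0 -1;-0.42 0.041 0 0 0 0 -1;-0.48 0.047 0 0 0 0 -1;-0.51 0.05 0 0 0 0 -1;-0.51 0.05 0 0 0 0 -1"
}}

```text
time_s: 38.12
ee_pos: [0.5162, 0.0058, 0.1115]
orientation: [180.0, -0.1, 84.4]
wrist_force: [-1.8, 0.0, 5.3]
gripper_width: 0.0115
grip_force: 25.0
```

Emit:
{"op": "send_rows", "data": {
  "deltas": "-0.02 0.002 0 0 0 0 -1;-0.04 0.004 0 0 0 0 -1;-0.05 0.005 0 0 0 0 -1;-0.05 0.005 0 0 0 0 -1"
}}

```text
time_s: 38.45
ee_pos: [0.5074, 0.0067, 0.1114]
orientation: [179.9, -0.0, 84.4]
wrist_force: [-0.6, 0.4, 6.8]
gripper_width: 0.0117
grip_force: 25.0
```

Emit:
{"op": "send_rows", "data": {
  "deltas": "-0.01 0.001 0 0 0 0 -1;-0.015 0.001 0 0 0 0 -1;-0.02 0.002 0 0 0 0 -1;-0.02 0.002 0 0 0 0 -1;-0.02 0.002 0 0 0 0 -1"
}}

```text
time_s: 38.87
ee_pos: [0.5059, 0.0068, 0.1115]
orientation: [179.6, 0.0, 84.4]
wrist_force: [6.4, -1.9, 0.7]
gripper_width: 0.0116
grip_force: 25.0
```

Emit:
{"op": "send_rows", "data": {
  "deltas": "-0.015 0.001 0 0 0 0 -1;-0.015 0.001 0 0 0 0 -1;-0.015 0.001 0 0 0 0 -1"
}}

```text
time_s: 39.12
ee_pos: [0.5058, 0.0068, 0.1116]
orientation: [179.2, 0.1, 84.4]
wrist_force: [15.4, -1.3, -8.5]
gripper_width: 0.0118
grip_force: 25.1
```

Emit:
{"op": "send_rows", "data": {
  "deltas": "0.015 0 0 0 0 0 -1;0.015 0 0 0 0 0 -0.5;0.015 0 0 0 0 0 -0.1;0.015 0 0 0 0 0 -0.1;0.015 0 0 0 0 0 -0.1;0.015 0 0.2 0 0 0 -0.1;0.015 0 0.4 0 0 0 -0.1;0.015 0 0.6 0 0 0 -0.1;0.015 0 0.6 0 0 0 -0.1;0.015 -0.6 0.6 0 0 0 -0.1;0.015 -0.6 0.6 0 0 0 -0.1;0.015 -0.6 0.6 0 0 0 -0.1"
}}

```text
time_s: 40.12
ee_pos: [0.5015, -0.1138, 0.2303]
orientation: [-179.9, -0.0, 84.5]
wrist_force: [0.9, 0.3, 0.6]
gripper_width: 0.0387
grip_force: 0.0
```

```bash
python3 look.py 14; python3 - <<'E'
from h import *
im=load('scene14');P=cloud(im)
for x0 in (.62,.525,.475):
    m=(abs(P[...,0]-x0)<.025)&(abs(P[...,1]+.28)<.05)&(P[...,2]>.08)&(P[...,2]<.19);p=P[m]
    print(len(p),cv2.minAreaRect((p[:,:2]*1000).astype(np.float32)),np.percentile(p[:,2],99))
for n in ('scene14','top14'):
    P=cloud(load(n));z=P[...,2]
    R=(P[...,0]>.45)&(P[...,0]<.7)&(abs(P[...,1])<.06)&(z>.104)&(z<.125);print('hood',P[R].mean(0),cv2.minAreaRect((P[R][:,:2]*1000).astype(np.float32)))
E
```

```text
[ 0.5015 -0.1138  0.2303] [-1.7993e+02 -4.0000e-02  8.4540e+01] 0.038721851617640766 40.1167
top ((543.3052978515625, -278.5740661621094), (77.2771224975586, 176.2089080810547), 85.8568344116211)
scene ((548.63623046875, -280.4859619140625), (75.5337905883789, 179.8622589111328), 85.83138275146484)
626 ((619.4616088867188, -284.28997802734375), (50.10249710083008, 9.498080253601074), 86.41922760009766) 0.16741295327235745
555 ((525.1143798828125, -277.9389953613281), (50.220497131347656, 10.064496040344238), 83.86064910888672) 0.16651889098720857
364 ((476.5522155761719, -274.031494140625), (49.970703125, 10.248529434204102), 87.74929809570312) 0.16688370248829043
hood [0.50904029 0.00505713 0.11481336] ((506.1382141113281, 5.402536392211914), (60.055091857910156, 15.864538192749023), 84.43486785888672)
hood [0.50227035 0.00707613 0.11828788] ((503.2274169921875, 7.17365837097168), (59.73231887817383, 12.965322494506836), 85.13195037841797)
```

View pics/scene14.png

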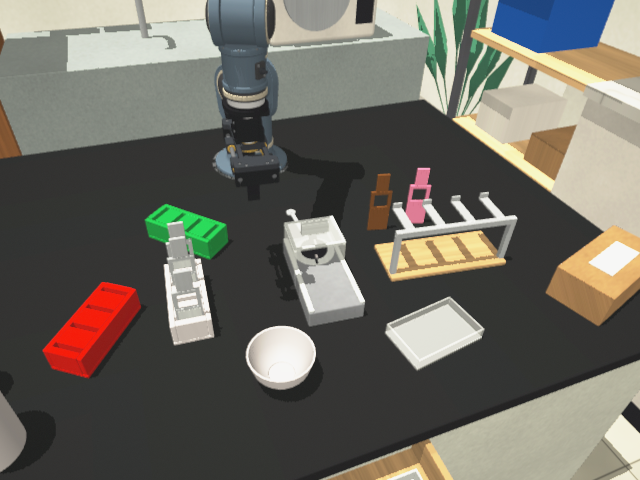

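The stand is empty, and all three mirrors are in the white rack at (187,285). The hood is closed over the knob, its bar at x = 0.503, which matches the knob axis. Nothing else moved and the arm is clear, so I'm handing in.

```bash
python3 -c "
from bench import *
print(job_done())"
```

```text
the job is handed in; nothing more can be done
None
```

I handed the job in after about 40 s of robot time: the three mirrors on the stand are seated in the rack, the knob pointer is on the black mark (within about 1° by measurement), and the hood is pushed home against its stop; the judge returned no verdict.

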